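# Pack the greasing parts from behind the flask and cup

### The arm

A 7-joint arm with a two-finger parallel gripper is mounted at the origin on the work surface. World frame = base frame: x ahead of the robot, y to its left, z up, the work surface at z = 0. Lengths are in m, angles in rad, forces in N, time in s.
With the tool pointing down it reaches from about 0.4 to 0.85 m from the base axis. Payload 4.5 kg.
Tool frame: the origin (TCP) lies on the centre line of the jaws, within the pads' length; the fingertips stand 14 mm ahead of it and the grasp point (between the pads) lies 5 mm behind it (nose_length is the distance from the TCP to the fingertips, in m); x points along the fingers, y is the direction in which the jaws open and shut, and the axes are right-handed (so a half turn about x gives the same grasp; the last joint's range is limited). The gripper opens to 88 mm and grips with 3 to 60 N. Pads are 18 mm wide; open, the fingers measure 123 mm over their backs; the gripper's body (75 mm by 187 mm) begins 45 mm behind the grasp point.
Start: joints at [1.353, 0.689, -0.195, 1.565, 0.157, 0.902, -0.215], TCP at [0.156, -0.605, 0.253] pointing down, gripper open.
Joint ranges: [-3.01, 3.01], [-0.46, 2.08], [-1.47, 1.51], [0.13, 2.56], [-1, 4.14], [0.04, 2.09], [-2.66, 2.66]. Speed limits (rad/s): [2.57, 2.57, 3.14, 3.14, 3.14, 3.14, 3.14].

### API

Orientations are given as a unit quaternion [x, y, z, w].
In Python, from plant import get_state, snapshot, camera_params, finish_job, boxes_of, silhouettes, spot_point, nose_length gives the robot as it stands.
- The arm moves only by the tool apply_moves, never from a script. Its arguments are lists of equal length, an entry for each row: "delta_pos": the shift along the tool's x, y, z in cm, a list of three; "yaw": the turn about the tool's x in rad; "gripper": the opening in per cent of the stroke, from 0 (shut) to 100 (fully open). A call has 1 to 10 rows; each row is the pose to reach, as a shift and turn from the pose measured when the call began, along the tool's axes at that moment; what a row does not reach only later rows make up. A row lasts 1/12 s, in which the tool goes at most 41.7 mm and 7.16 degrees, less where a joint would pass 70% of its speed; a pose out of reach is approached as far as the arm can. A call with a gripper value outside its range is refused whole. The fingers move at their own pace and stop on an object; "force" is the grip in N (left out, the last holds). Time passes only in rows, so rows that repeat a pose let the fingers close. It gives the time, the measured TCP pose, the force and the opening at its end, in the units of the state.
- get_state(): the state, without advancing time (a new reading comes with each control period).
- snapshot(name): name is "side" or "top"; returns the picture (400x640x3 uint8, red, green, blue); there is no depth.
- camera_params(name): a dict with "fovy" (degrees; the focal length in pixels is half the picture's height over the tangent of half this angle, whatever the lens; pixels are square), "cx", "cy" (the principal point, pixels), "position" and "orientation" of the camera in the world. Camera axes: x right, y down, z forward; pixel columns grow to the right and rows downward; lengths in m; the calibration is good to about 2 mm. A picture is of the moment at which its call begins. camera_params takes no time and is no camera call.
- finish_job(): hands the job in, once; it reports no verdict.
Trained networks look in the newest picture that a camera, given by its name, has taken for a name from the list of things; names that differ only in an ending like _2 or _b are one class to them, and where a whole thing is asked for, a point or a joint stands for the part that bears it (a point fixed in the world has none). Each returns a list of dicts, best first, with "score" (0 to 1); they miss things now and then, are a little off and sometimes report something else, mostly with a low value. They report only what shows in the picture. A call takes as long as a camera call. They do not tell look-alikes from the thing itself.
- boxes_of(thing, camera): "bbox" ([left, top, width, height] in pixels, round what is visible of it).
- silhouettes(thing, camera): "mask" (400x640 bool, what is visible of it) and "bbox" ([left, top, width, height] in pixels, round what is visible of it).
- spot_point(thing, camera): "pixel" ([column, row] in pixels: a listed point, or the origin of a listed thing).
The state is a dict: "clock": time; "q": joint angles; "qd": joint speeds; "joint_torque": joint torques, N m; "tool_pos": TCP position; "eef_rot": TCP orientation; "contact_force": force on the tool from outside, world axes, zero at the start; "moment": the same for the moment, N m; "opening": opening from 0.0 (shut) to 1.0 (fully open).
Only numpy, scipy, OpenCV 4.12 (cv2) and the standard library are available. Lean on these libraries where they do the work, as an engineer would, in place of code of your own. Each camera call takes 0.05 s, during which the arm holds its last target.

### The job

The grease applicator and the flat funnel lie behind the flask and the measuring cup on the lower crate: first stand the flask and the cup upright on the side tray, leaving the two parts behind where they lie until both are there, then lay the applicator fully into the long case insert and the funnel, spout up, fully into the round one. Once both are packed, put the flask back in the middle of its square rubber pad and the cup back in the middle of its round rubber pad, both upright. Never tip the flask over, and do not disturb the little tin on the crate.

Things in the scene. Friction and masses are not known exactly. Their poses are not given: they have to be found in the camera images.
- flask_center (a point): Green plastic lubricant flask with black twist cap, upright, round, 52 mm diameter, 90 mm tall (straight sides to 60 mm up, then shoulder and 28 mm wide cap), 0.10 to 0.19 kg. Point: on its axis, half-way up (45 mm above its underside); z axis up the flask. At the start it stands on the square pad, in the row nearer the robot.
- cup_center (a point): Stainless measuring cup, upright, open top, straight round wall 52 mm outside diameter, 60 mm tall, with a small loop handle that sticks out 21 mm from the wall along its own -x axis (roughly towards the robot at the start); grasp it across its y axis. Point: on its axis, half-way up (30 mm above its underside); z axis up. At the start it stands on the round pad, in the row nearer the robot.
- applicator_center (a point): Grey plastic grease applicator lying flat: flat-sided barrel 26 mm wide (own x) by 80 mm long (own y) by 30 mm high, with a steel nozzle at its +y end and a plunger with thumb plate at its -y end, 120 mm long in all. Point: the middle, 15 mm above its underside; z axis up. At the start it lies on the crate's ledge in the row farther from the robot.
- funnel_center (a point): Orange hard silicone funnel collapsed flat, mouth down: stepped disc 56 mm diameter, 15 mm high in all, with an upright spout of 18 mm diameter in the middle rising from 15 to 45 mm above its underside; pick it by the spout. Point: on the axis, half-way up (22.5 mm above its underside); z axis up the spout. At the start it lies on the crate's ledge in the row farther from the robot.
- square_pad: The flask's place: fixed dark square rubber pad 70 x 70 mm, 3 mm thick, on the ledge of the lower crate (ledge 100 mm above the table). Origin: centre of its underside, at ledge height. Its y axis runs along the row of the two pads. The upper crate stands on the left end of the lower one (its side wall about 150 mm to the left of the left-hand pad's centre), its top 250 mm above the table.
- round_pad: The cup's place: fixed dark round rubber pad 72 mm diameter, 3 mm thick, on the same ledge, about 130 mm beside the square pad (which of the two is on the left varies). Origin: centre of its underside, at ledge height.
- tray: Side area: fixed shallow aluminium tray on the table, 260 mm (own x) by 130 mm (own y), floor 4 mm thick, rim 12 mm above the table. Origin: centre of its underside. Room for the flask and the cup one behind the other along x.
- long_insert: Fixed black rigid case insert on the table with a long recess for the applicator: outside 62 mm (own x) by 156 mm (own y), recess 46 by 140 mm, recess floor 8 mm and wall tops 22 mm above the table; both long walls have a 70 mm wide finger gap in the middle. Origin: centre of its underside. Either end may take the nozzle.
- round_insert: Fixed black rigid case insert on the table with a round recess for the funnel: outside diameter 88 mm, recess diameter 76 mm, recess floor 8 mm and rim 16 mm above the table. Origin: centre of its underside.
- tin: Bystander: small closed steel tin, 44 mm diameter, 50 mm tall, on the crate's ledge to the left of the other things, near the upper crate. Origin: centre of its underside. To be left where it is.
There are look-alikes about, which are no part of the job. Of the things shaped like the part that bears funnel_center, the orange one is meant.

How it is judged:
By the outcome, as a careful person would: the job done as asked, in the order asked, and still so for the second after the job is handed in, with the robot touching nothing.
It also fails if it takes over 136 s, if anything falls off the work surface, if the arm or the gripper's body presses on something with over 40 N, if the wrist force passes 120 N, or if a joint passes its speed limit or range.

## Working session

There is one attempt and no reset: what is moved stays moved. The work goes in short steps, Python scripts to look and compute and a tool call to move; the robot and the scene stay as the last step left them, time stands still between calls to the robot, and variables do not carry over. Pictures are saved under pics/ and viewed, and the job is handed in when it is done.

Besides the shell and the picture viewer there is one more tool, called as name(argument=value, ...), one argument or row to a line, values as JSON. apply_moves: Moves the arm, as the interface text tells. Its arguments: {"type":"object","properties":{"delta_pos":{"type":"array"},"yaw":{"type":"array"},"gripper":{"type":"array"},"force":{"type":"number"}},"required":["delta_pos","yaw","gripper"]}

```bash
ls; mkdir -p pics; python3 - <<'E'
from plant import *
import cv2
s=get_state()
for k,v in s.items(): print(k,v)
print(nose_length)
for n in("side","top"):
    im=snapshot(n); cv2.imwrite(f"pics/{n}0.png",im[:,:,::-1]); print(n,camera_params(n))
E
```

```text
pics
clock 0.0
q [ 1.35276375  0.69001258 -0.19452702  1.56634949  0.15730776  0.90249093
 -0.2151117 ]
qd [3.59062114e-04 6.70313019e-04 5.86908665e-05 8.48869326e-04
 1.57790976e-03 1.01668476e-04 8.30939217e-04]
joint_torque [-3.88485087e-04 -5.27554464e+01 -1.26711644e+00 -1.53429240e+01
 -5.25842293e-02  6.51793162e-03  1.32008986e-04]
tool_pos [ 0.15554337 -0.60470385  0.25189104]
eef_rot [-0.70137625 -0.08947951  0.70163255 -0.08818466]
contact_force [0.14407457 0.33045606 0.32726523]
moment [-0.015513   -0.05993692 -0.00981692]
opening 1.0002601700873732
0.014
side {'fovy': 42.4207975341064, 'cx': 328.6573690835931, 'cy': 202.59728846537826, 'position': array([0.24425571, 0.86234638, 1.08222841]), 'orientation': array([-0.17131948,  0.91191439, -0.36701777,  0.06602829])}
top {'fovy': 42.578747716897944, 'cx': 316.01429622539086, 'cy': 195.70600052298371, 'position': array([0.43817626, 0.02738997, 1.30208466]), 'orientation': array([ 0.71058546, -0.70188308,  0.03237853, -0.03714949])}
```

View pics/side0.png

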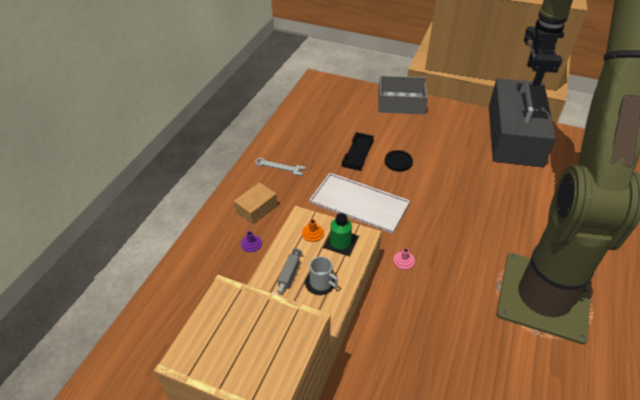

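View pics/top0.png

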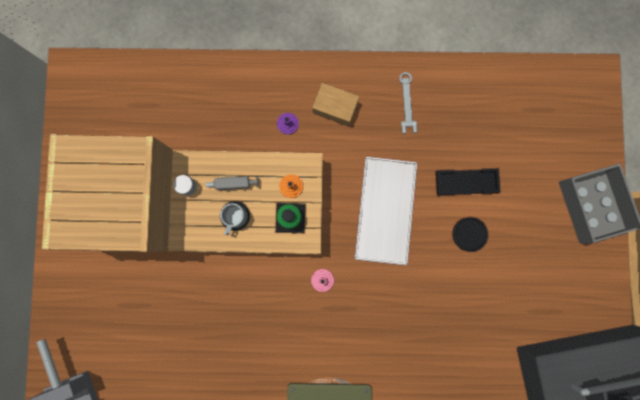

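The pictures show three funnel-shaped things. In the top view they are orange at (291,186) on the crate ledge, purple at (288,124) on the table and pink at (322,280) on the table. The description picks the orange one on the ledge. In the top view the flask is at (290,217), the cup at (235,216), the applicator at (232,184) and the tin at (184,185). The tray is at (386,211), the long insert at (468,182) and the round insert at (470,234).

```bash
cat > h.py <<'E'
import numpy as np, cv2
from plant import *
from scipy.spatial.transform import Rotation as R
def ray(cam,px):
    p=camera_params(cam); f=200/np.tan(np.radians(p['fovy'])/2)
    d=R.from_quat(p['orientation']).apply([(px[0]-p['cx'])/f,(px[1]-p['cy'])/f,1.0])
    return np.array(p['position']),d
def onz(cam,px,z):
    o,d=ray(cam,px); return o+d*(z-o[2])/d[2]
def proj(cam,P):
    p=camera_params(cam); f=200/np.tan(np.radians(p['fovy'])/2)
    c=R.from_quat(p['orientation']).inv().apply(np.atleast_2d(P)-p['position'])
    return np.c_[c[:,0]/c[:,2]*f+p['cx'],c[:,1]/c[:,2]*f+p['cy']]
def tri(a,b):
    o1,d1=ray('top',a);o2,d2=ray('side',b)
    A=np.c_[d1,-d2]; t=np.linalg.lstsq(A,o2-o1,rcond=None)[0]
    p,q=o1+d1*t[0],o2+d2*t[1]; return (p+q)/2,np.linalg.norm(p-q)
E
python3 - <<'E'
from h import *
np.set_printoptions(precision=4,suppress=True)
snapshot('top');snapshot('side')
Z=dict(flask_center=.148,cup_center=.133,applicator_center=.115,funnel_center=.1225,square_pad=.1,round_pad=.1,tray=0,long_insert=0,round_insert=0,tin=.1)
for n,z in Z.items():
    for c in('top','side'):
        for r in spot_point(n,c)[:4]:
            print(n,c,np.round(r['pixel'],1),round(r['score'],2),onz(c,r['pixel'],z)[:2])
im=snapshot('top'); cv2.imwrite('pics/c1.png',cv2.resize(im[130:260,150:350,::-1],None,fx=4,fy=4,interpolation=cv2.INTER_CUBIC))
im=snapshot('side'); cv2.imwrite('pics/c2.png',cv2.resize(im[190:310,230:430,::-1],None,fx=4,fy=4,interpolation=cv2.INTER_CUBIC))
E
```

```text
flask_center top [291.2 215.6] 0.72 [0.5063 0.0912]
flask_center side [340.9 230.8] 0.75 [0.502  0.1016]
flask_center side [358.4 204. ] 0.4 [0.4917 0.0026]
cup_center top [233.4 213.1] 0.78 [0.5113 0.2242]
cup_center side [320.3 272.5] 0.71 [0.5066 0.2227]
applicator_center top [229.1 186. ] 0.78 [0.5756 0.239 ]
applicator_center side [289.4 270.4] 0.79 [0.5802 0.231 ]
funnel_center top [287.  124.9] 0.92 [0.7204 0.1062]
funnel_center top [320.9 281.1] 0.76 [0.3597 0.0225]
funnel_center top [289.9 185.2] 0.6 [0.5782 0.0969]
funnel_center side [250.8 239.3] 0.82 [0.7021 0.1856]
funnel_center side [310.7 226.4] 0.69 [0.5834 0.0947]
funnel_center side [401.7 258.1] 0.58 [0.3475 0.1078]
square_pad top [290.7 219.2] 0.9 [0.5007 0.0949]
square_pad side [340.1 240.6] 0.85 [0.5061 0.0931]
round_pad top [237.7 219.8] 0.54 [0.4978 0.2192]
round_pad side [318.4 286.2] 0.51 [0.5055 0.2377]
tray top [386.3 208.8] 0.71 [ 0.5353 -0.142 ]
tray side [358.9 202.9] 0.61 [ 0.531  -0.1383]
long_insert top [463.4 182.3] 0.97 [ 0.6055 -0.3386]
long_insert side [356.6 154.7] 0.81 [ 0.6067 -0.3376]
round_insert top [467.3 234.2] 0.65 [ 0.4735 -0.3464]
round_insert side [399.5 163.7] 0.6 [ 0.4674 -0.3463]
tin top [185. 186.] 0.89 [0.5761 0.3459]
```

View pics/c1.png

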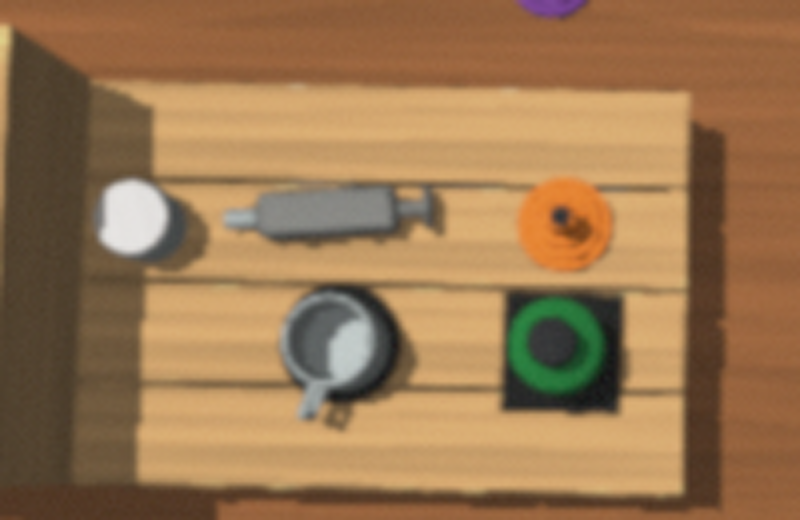

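View pics/c2.png

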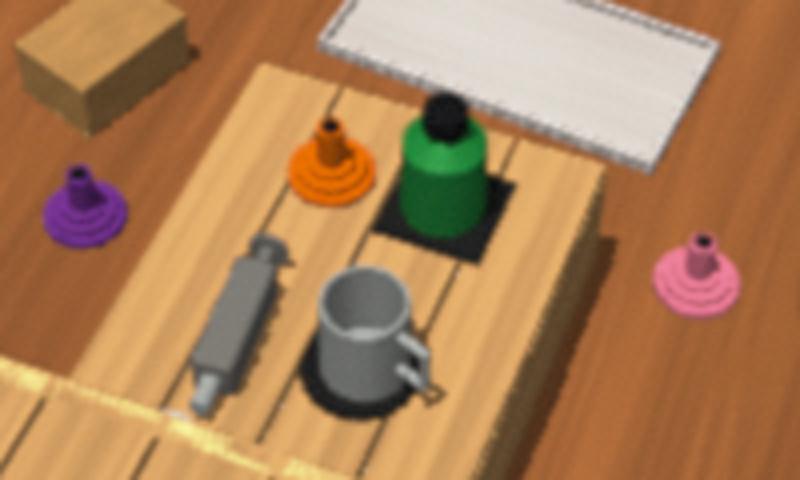

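```bash
python3 - <<'E'
from h import *
np.set_printoptions(precision=4,suppress=True)
T=lambda u,v:((u+.5)/4-.5+150,(v+.5)/4-.5+130)
S=lambda u,v:((u+.5)/4-.5+230,(v+.5)/4-.5+190)
for n,u,v,z in[('cap',553,342,.193),('flaskrim',557,345,.163),('cuprim',332,342,.163),('handle tip',308,418,.133),('funnel disc',566,225,.106),('spout top',561,214,.145),
 ('A nozzle',225,217,.115),('A plung',436,206,.115),('Abarrel',326.5,211,.13),('sq pad',563,351,.103),('tin top',132,217,.15)]:
    print(n,onz('top',T(u,v),z)[:2])
for n,u,v,z in[('cap',447,110,.193),('cuprim',365,297,.163),('funnel disc',332,170,.106),('spout top',330,124,.145),('sq pad',445,220,.103)]:
    print('side',n,onz('side',S(u,v),z)[:2])
im=snapshot('top'); cv2.imwrite('pics/c3.png',cv2.resize(im[145:275,345:510,::-1],None,fx=4,fy=4,interpolation=cv2.INTER_CUBIC))
im=snapshot('side'); cv2.imwrite('pics/c4.png',cv2.resize(im[120:240,300:430,::-1],None,fx=5,fy=5,interpolation=cv2.INTER_CUBIC))
E
```

```text
cap [0.5046 0.0959]
flaskrim [0.5048 0.0955]
cuprim [0.5049 0.2207]
handle tip [0.4633 0.2382]
funnel disc [0.5786 0.0949]
spout top [0.5803 0.0957]
A nozzle [0.5799 0.2934]
A plung [0.5878 0.1704]
Abarrel [0.5823 0.2316]
sq pad [0.5048 0.0956]
tin top [0.5751 0.3383]
side cap [0.503  0.0985]
side cuprim [0.5059 0.2207]
side funnel disc [0.5776 0.0972]
side spout top [0.5794 0.0941]
side sq pad [0.4991 0.1067]
```

View pics/c3.png

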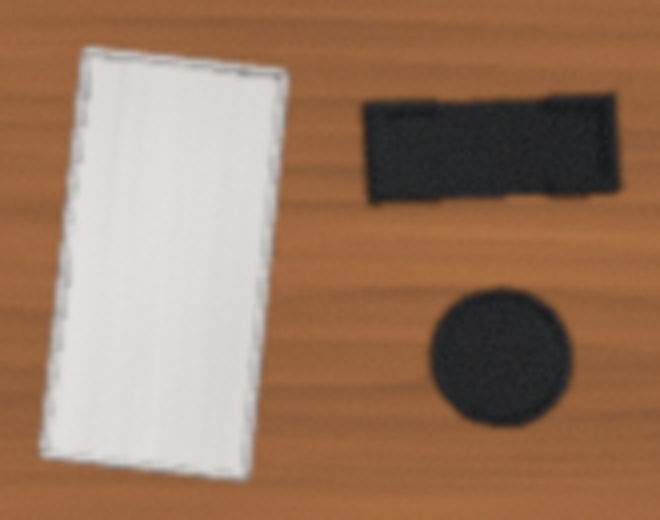

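View pics/c4.png

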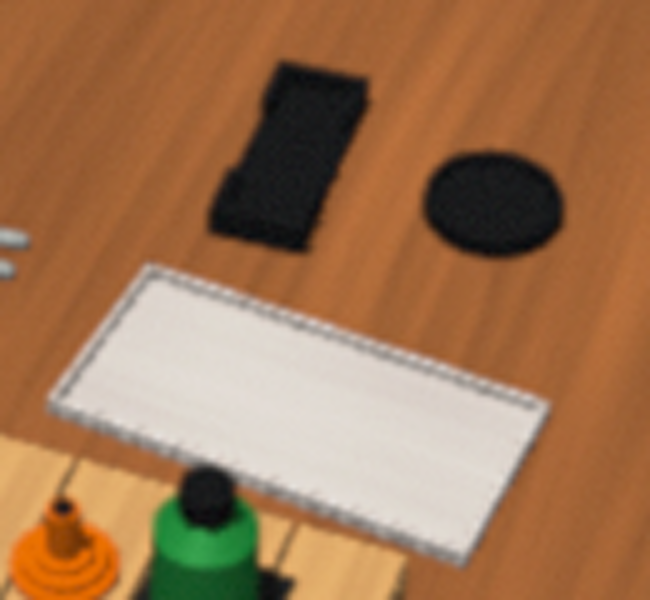

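```bash
cat > ov.py <<'E'
from h import *
np.set_printoptions(precision=4,suppress=True)
def circ(c,r,z): 
    a=np.linspace(0,2*np.pi,60); return np.c_[c[0]+r*np.cos(a),c[1]+r*np.sin(a),np.full(60,z)]
def rect(c,w,l,yaw,z):
    p=np.array([[-w,-l],[w,-l],[w,l],[-w,l],[-w,-l]])/2
    C,S=np.cos(yaw),np.sin(yaw); p=p@np.array([[C,S],[-S,C]])
    return np.c_[p+np.array(c),np.full(5,z)]
def draw(cam,curves,x0,x1,y0,y1,k,fn,im=None):
    if im is None: im=snapshot(cam)
    im=im[:,:,::-1]
    o=cv2.resize(im[y0:y1,x0:x1],None,fx=k,fy=k,interpolation=cv2.INTER_CUBIC)
    for P,col in curves:
        q=proj(cam,P); q=(q-[x0,y0]+.5)*k-.5
        cv2.polylines(o,[np.round(q*8).astype(np.int32)],False,col,1,cv2.LINE_AA,3)
    cv2.imwrite(fn,o)
E
python3 - <<'E'
from ov import *
T=lambda u,v:((u+.5)/4-.5+345,(v+.5)/4-.5+145)
S=lambda u,v:((u+.5)/5-.5+300,(v+.5)/5-.5+120)
def q(cam,f,pts,z):
    P=np.array([onz(cam,f(*p),z)[:2] for p in pts]); print(P.mean(0), [np.round(P[i]-P[i-1],4) for i in range(4)] if len(P)==4 else '')
    return P
L=q('top',T,[(363,101),(613,94),(620,190),(373,204)],.022)
Tr=q('top',T,[(85,47),(288,68),(248,479),(40,459)],.012)
Rr=q('top',T,[(501,357)],.016)
q('side',S,[(283,62),(369,80),(305,250),(212,228)],.022)
q('side',S,[(150,264),(550,405),(463,562),(50,403)],.012)
q('side',S,[(494,202)],.016)
E
```

```text
[ 0.6051 -0.3432] [array([0.065 , 0.0056]), array([ 0.0063, -0.1569]), array([-0.0606, -0.003 ]), array([-0.0107,  0.1544])]
[ 0.5316 -0.1396] [array([ 0.2604, -0.0272]), array([-0.012 , -0.1288]), array([-0.2591,  0.0266]), array([0.0107, 0.1295])]
[ 0.474  -0.3482] 
[ 0.6019 -0.3365] [array([ 0.0125, -0.1694]), array([-0.0583, -0.0029]), array([-0.0137,  0.1703]), array([0.0594, 0.002 ])]
[ 0.5296 -0.1369] [array([-0.0114, -0.1311]), array([-0.2583,  0.0269]), array([0.0133, 0.1333]), array([ 0.2563, -0.0291])]
[ 0.472  -0.3439]
```

```bash
cat > model.py <<'E'
from ov import *
G=(0,255,0);Rd=(0,0,255);B=(255,0,0);Y=(0,255,255)
def cv(fl=(.5045,.096),cu=(.505,.2212),sq=(.5035,.098),rp=(.503,.2275),ap=(.583,.232),ay=.06,fu=(.5785,.096)):
    a=ay
    return [(circ(fl,.014,.193),Rd),(circ(fl,.026,.163),Rd),(circ(fl,.026,.103),Rd),(circ(cu,.026,.163),Rd),(circ(cu,.026,.103),Rd),
    (rect(sq,.07,.07,-.03 if 0 else .03,.103),Y),(circ(rp,.036,.103),Y),(rect(ap,.026,.08,a,.13),Rd),(rect(ap,.002,.12,a,.115),B),
    (circ(fu,.028,.1),B),(circ(fu,.009,.145),B)]
def cv2_(li=(.604,-.341),ly=.062,ri=(.474,-.347),tr=(.531,-.139),ty=-.103):
    return [(rect(li,.062,.156,ly,.022),Rd),(rect(li,.046,.14,ly,.008),Y),(circ(ri,.044,.016),Rd),(circ(ri,.038,.016),Y),(rect(tr,.26,.13,ty,.012),Rd)]
E
python3 - <<'E'
from model import *
draw('top',cv(),195,340,160,250,5,'pics/o1.png')
draw('side',cv(),260,390,205,310,5,'pics/o2.png')
draw('top',cv2_(),345,510,145,275,4,'pics/o3.png')
draw('side',cv2_(),300,430,120,240,5,'pics/o4.png')
E
```

```text
(no output)
```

View pics/o1.png

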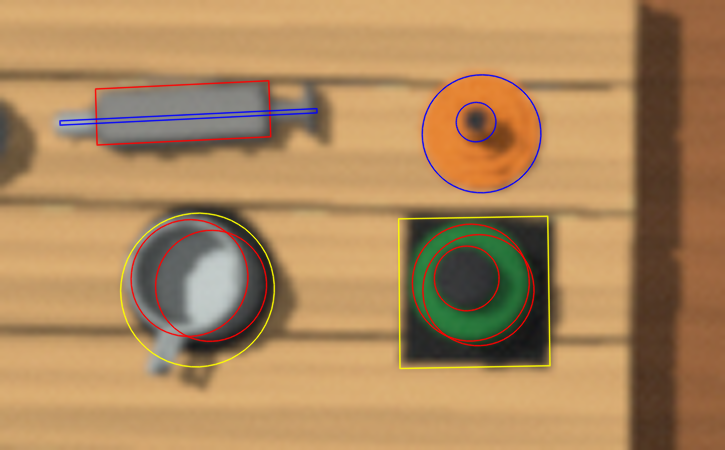

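View pics/o2.png

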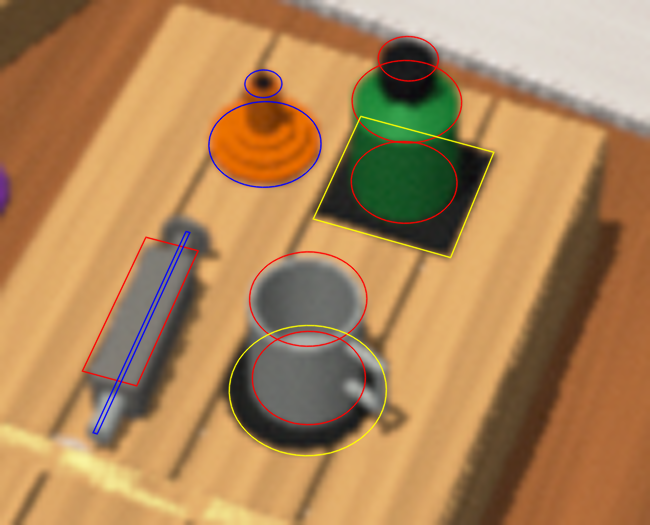

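View pics/o3.png

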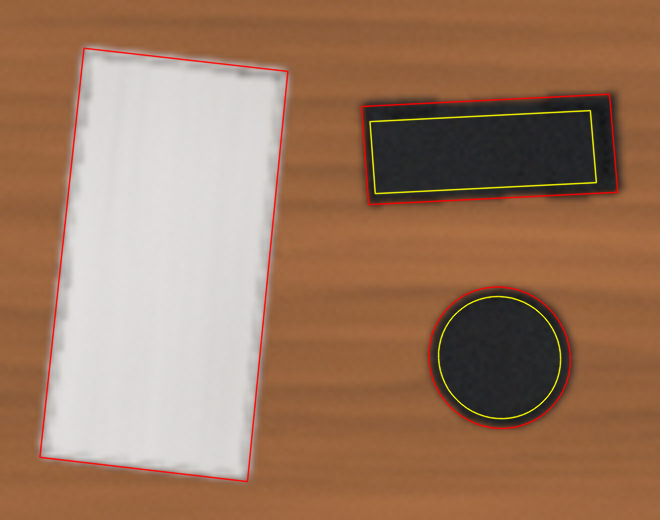

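View pics/o4.png

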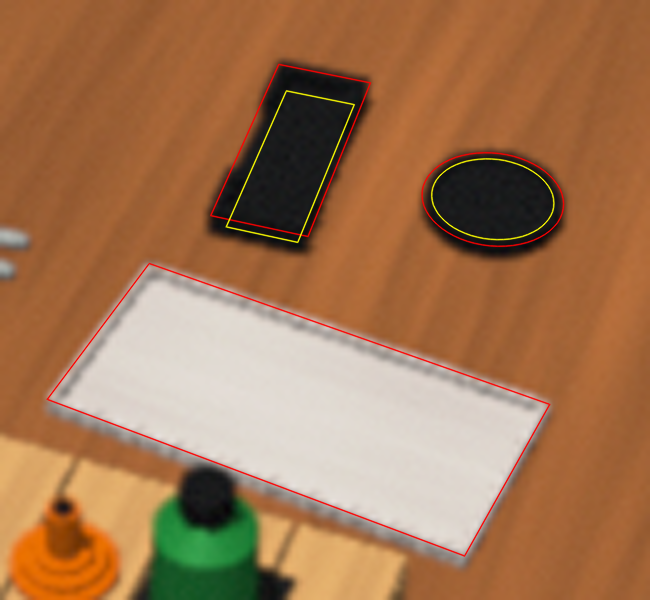

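```bash
cat > go.py <<'E'
# usage: go.py x y z jawyaw ; jawyaw = world angle of "object x axis" when jaws lie along object y (i.e. jaw line = yaw+90deg)
import sys; from h import *
np.set_printoptions(precision=3,suppress=True)
s=get_state(); M=R.from_quat(s['eef_rot']).as_matrix()
print('t %.2f'%s['clock'],'tcp',np.array(s['tool_pos']),'open %.3f'%s['opening'],'F',np.array(s['contact_force']),'q7 %.2f'%s['q'][6])
print('tilt',M[:2,0],'jaw y world',M[:2,1],'tool z world',M[:2,2])
if len(sys.argv)>3:
    v=list(map(float,sys.argv[1:]))
    d=M.T@(np.array(v[:3])-s['tool_pos'])*100
    print('delta cm',np.round(d,2))
    if len(v)>3:
        cur=np.arctan2(M[1,1],M[0,1]); want=v[3]+np.pi/2
        e=(want-cur+np.pi/2)%np.pi-np.pi/2
        print('yaw arg',round(-e,3), 'alt',round(-e+np.pi,3),round(-e-np.pi,3))
E
python3 go.py .505 .0957 .28 0
```

```text
t 1.60 tcp [ 0.156 -0.605  0.253] open 1.000 F [-0.511 -0.409  0.379] q7 -0.22
tilt [ 0. -0.] jaw y world [ 0.249 -0.968] tool z world [-0.968 -0.249]
delta cm [ -2.73 -59.19 -51.29]
yaw arg 0.252 alt 3.393 -2.89
```

```bash
python3 go.py .42 -.33 .28 0
```

```text
t 1.60 tcp [ 0.156 -0.605  0.253] open 1.000 F [-0.511 -0.409  0.379] q7 -0.22
tilt [ 0. -0.] jaw y world [ 0.249 -0.968] tool z world [-0.968 -0.249]
delta cm [ -2.73 -20.08 -32.45]
yaw arg 0.252 alt 3.393 -2.89
```

apply_moves(
  delta_pos=[
    [-0.5,-2,-3],
    [-1,-4,-6.5],
    [-1.5,-6,-10],
    [-2,-8,-13],
    [-2.7,-10,-16],
    [-2.7,-12,-19.5],
    [-2.7,-14,-22.7],
    [-2.7,-16,-26],
    [-2.7,-18,-29],
    [-2.7,-20,-32.5],
  ],
  yaw=[0.05,0.1,0.15,0.2,0.25,0.25,0.25,0.25,0.25,0.25],
  gripper=[100,100,100,100,100,100,100,100,100,100],
)

```text
clock: 2.43
tool_pos: [0.421, -0.3295, 0.28]
eef_rot: [-0.707, -0.0, 0.707, -0.0]
contact_force: [0.2, -1.4, -0.4]
opening: 1.0
```

```bash
python3 go.py .505 .0957 .25 0; python3 -c "
from plant import *;print(get_state()['q'])"
```

```text
t 2.43 tcp [ 0.421 -0.33   0.28 ] open 1.000 F [ 0.231 -1.44  -0.395] q7 -1.07
tilt [-0.    -0.001] jaw y world [ 0.001 -1.   ] tool z world [-1.    -0.001]
delta cm [  2.97 -42.52  -8.44]
yaw arg 0.001 alt 3.142 -3.141
[ 0.64203221  0.53219066 -0.1025469   1.80795169  0.07306563  0.8052164
 -1.06705379]
```

apply_moves(
  delta_pos=[
    [0,-3,-0.5],
    [0,-7,-1.5],
    [0,-11,-2.5],
    [0,-15,-3.5],
    [0,-19,-4.5],
    [0,-23,-5.5],
    [0,-27,-6.5],
    [0,-31,-7.5],
    [0,-35,-8.4],
    [0,-39,-8.4],
  ],
  yaw=[-0.12,-0.24,-0.36,-0.48,-0.6,-0.72,-0.84,-0.96,-1.08,-1.2],
  gripper=[100,100,100,100,100,100,100,100,100,100],
)

```text
clock: 3.27
tool_pos: [0.5062, 0.0627, 0.28]
eef_rot: [0.583, 0.401, -0.582, 0.401]
contact_force: [-0.2, 0.5, -0.2]
opening: 1.004
```

```bash
python3 go.py .505 .0957 .25 0
```

```text
t 3.27 tcp [0.506 0.063 0.28 ] open 1.004 F [-0.224  0.496 -0.238] q7 -0.89
tilt [0.002 0.   ] jaw y world [ 0.934 -0.357] tool z world [-0.357 -0.934]
delta cm [ 3.   -1.3  -3.04]
yaw arg 1.206 alt 4.348 -1.936
```

apply_moves(
  delta_pos=[
    [0,-1.3,-3.0],
    [0,-1.3,-3.0],
    [0,-1.3,-3.0],
    [0,-1.3,-3.0],
    [0,-1.3,-3.0],
    [0,-1.3,-3.0],
    [0,-1.3,-3.0],
    [0,-1.3,-3.0],
    [0,-1.3,-3.0],
    [0,-1.3,-3.0],
  ],
  yaw=[-0.12,-0.24,-0.36,-0.48,-0.6,-0.72,-0.84,-0.96,-1.08,-1.2],
  gripper=[100,100,100,100,100,100,100,100,100,100],
)

```text
clock: 4.1
tool_pos: [0.505, 0.0952, 0.2801]
eef_rot: [0.253, 0.66, -0.252, 0.661]
contact_force: [-0.5, 0.2, -0.2]
opening: 1.001
```

```bash
python3 go.py .505 .0957 .215 0
```

```text
t 4.10 tcp [0.505 0.095 0.28 ] open 1.001 F [-0.498  0.156 -0.171] q7 0.02
tilt [0.002 0.   ] jaw y world [0.667 0.745] tool z world [ 0.745 -0.667]
delta cm [ 6.51  0.03 -0.04]
yaw arg -0.73 alt 2.411 -3.872
```

apply_moves(
  delta_pos=[
    [0.5,0,0],
    [1.5,0,0],
    [3,0,0],
    [4.5,0,0],
    [5.5,0,0],
    [6,0,0],
    [6,0,0],
  ],
  yaw=[-0.12,-0.24,-0.36,-0.48,-0.6,-0.73,-0.73],
  gripper=[100,100,100,100,100,100,100],
)

```text
clock: 4.68
tool_pos: [0.5046, 0.0945, 0.2188]
eef_rot: [-0.001, 0.707, 0.001, 0.707]
contact_force: [-0.3, -1.4, -0.8]
opening: 0.995
```

```bash
python3 go.py .505 .0957 .150 0; python3 - <<'E'
from model import *
draw('side',[],260,390,180,285,5,'pics/p1.png')
E
```

```text
t 4.68 tcp [0.505 0.095 0.219] open 0.995 F [-0.279 -1.419 -0.821] q7 0.52
tilt [-0. -0.] jaw y world [-0.003  1.   ] tool z world [1.    0.003]
delta cm [6.88 0.12 0.05]
yaw arg 0.003 alt 3.144 -3.139
```

View pics/p1.png

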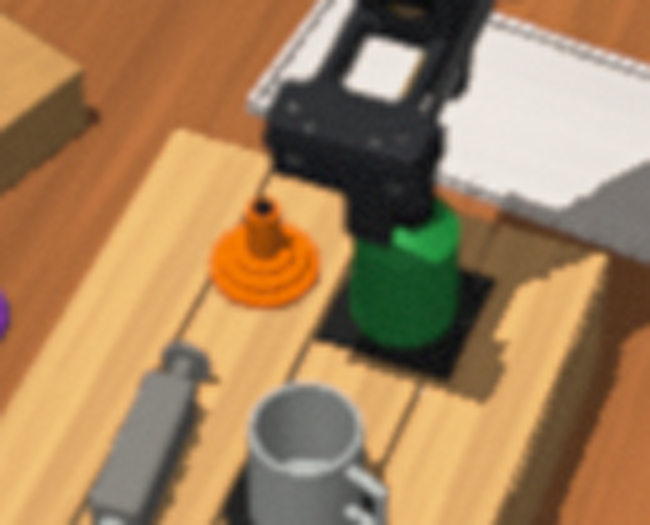

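The gripper is above the flask, which sits in the crop at about (405,270), with one jaw on either side of it. I'll go down and grip.

apply_moves(
  delta_pos=[
    [1,0.1,0],
    [2.5,0.1,0],
    [4,0.1,0],
    [5.5,0.1,0],
    [6.5,0.1,0],
    [6.9,0.1,0],
    [6.9,0.1,0],
  ],
  yaw=[0,0,0,0,0,0,0],
  gripper=[100,100,100,100,100,100,100],
  force=18,
)

```text
clock: 5.32
tool_pos: [0.5047, 0.0959, 0.1499]
eef_rot: [0.001, 0.707, -0.001, 0.707]
contact_force: [-1.3, -0.3, 0.1]
opening: 0.999
```

apply_moves(
  delta_pos=[
    [0,0,0],
    [0,0,0],
    [0,0,0],
    [0,0,0],
    [0,0,0],
    [0,0,0],
  ],
  yaw=[0,0,0,0,0,0],
  gripper=[50,50,50,50,50,50],
)

```text
clock: 5.82
tool_pos: [0.5049, 0.0962, 0.1503]
eef_rot: [0.001, 0.707, -0.001, 0.707]
contact_force: [-0.4, -0.6, 1.7]
opening: 0.584
```

apply_moves(
  delta_pos=[
    [0,0,0],
    [0,0,0],
    [-1,0,0],
    [-2.5,0,0],
    [-4.5,0,0],
    [-6,0,0],
    [-7,0,0],
    [-7,0,0],
  ],
  yaw=[0,0,0,0,0,0,0,0],
  gripper=[30,30,30,30,30,30,30,30],
)

```text
clock: 6.48
tool_pos: [0.5058, 0.0967, 0.2224]
eef_rot: [0.002, 0.706, -0.001, 0.709]
contact_force: [-0.1, 0.5, -1.7]
opening: 0.584
```

```bash
python3 go.py .596 -.146 .20 -.103; python3 - <<'E'
from model import *
draw('top',cv(),195,340,160,250,5,'pics/p2.png')
draw('side',cv(),260,390,180,285,5,'pics/p3.png')
E
```

```text
t 6.48 tcp [0.506 0.097 0.222] open 0.584 F [-0.057  0.527 -1.744] q7 0.52
tilt [0.004 0.002] jaw y world [0.003 1.   ] tool z world [ 1.    -0.003]
delta cm [  2.24 -24.25   9.1 ]
yaw arg 0.1 alt 3.241 -3.042
```

View pics/p3.png

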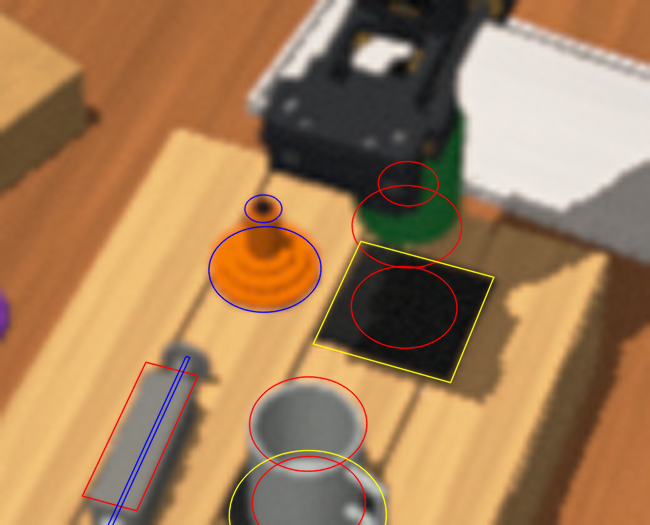

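The flask is held clear of the square pad, which shows at about (405,310) in the crop. The wrist reads about 1.7 N. Next is the tray.

apply_moves(
  delta_pos=[
    [0,-1,0.4],
    [0,-3,1.2],
    [0,-6,2.4],
    [0,-9.5,3.6],
    [0,-13,5],
    [0,-16.5,6.3],
    [0,-20,7.6],
    [0,-22.5,8.5],
    [0,-24.2,9.1],
    [0,-24.2,9.1],
  ],
  yaw=[0,0,0.02,0.04,0.06,0.08,0.1,0.1,0.1,0.1],
  gripper=[30,30,30,30,30,30,30,30,30,30],
)

```text
clock: 7.42
tool_pos: [0.5947, -0.1538, 0.2179]
eef_rot: [0.039, 0.707, -0.041, 0.705]
contact_force: [-0.4, -1.0, -2.1]
opening: 0.582
```

```bash
python3 go.py .596 -.146 .052 -.103; python3 - <<'E'
from model import *
im=snapshot('top'); draw('top',cv()[5:],195,340,160,250,5,'pics/p4.png',im)
E
```

```text
t 7.42 tcp [ 0.595 -0.154  0.218] open 0.582 F [-0.429 -0.952 -2.058] q7 0.98
tilt [-0.002 -0.004] jaw y world [0.112 0.994] tool z world [ 0.994 -0.112]
delta cm [16.59  0.85  0.06]
yaw arg -0.01 alt 3.132 -3.151
```

View pics/p4.png

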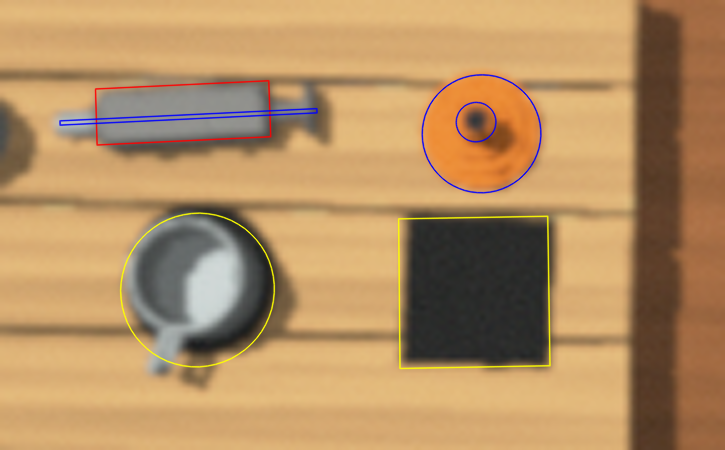

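apply_moves(
  delta_pos=[
    [1,0.4,0],
    [3,0.8,0],
    [6,0.8,0],
    [9.5,0.8,0],
    [12.5,0.8,0],
    [14.5,0.8,0],
    [15,0.8,0],
    [15,0.8,0],
  ],
  yaw=[0,0,0,0,0,0,0,0],
  gripper=[30,30,30,30,30,30,30,30],
)

```text
clock: 8.13
tool_pos: [0.593, -0.1408, 0.0663]
eef_rot: [0.038, 0.708, -0.038, 0.704]
contact_force: [0.0, 0.0, -1.4]
opening: 0.584
```

```bash
python3 go.py .596 -.146 .0515 -.103; python3 - <<'E'
from model import *
draw('side',cv2_(),300,430,100,240,4,'pics/p5.png')
E
```

```text
t 8.13 tcp [ 0.593 -0.141  0.066] open 0.584 F [ 0.03   0.049 -1.368] q7 0.80
tilt [-0.006  0.   ] jaw y world [0.106 0.994] tool z world [ 0.994 -0.106]
delta cm [ 1.48 -0.48  0.36]
yaw arg -0.003 alt 3.138 -3.145
```

View pics/p5.png

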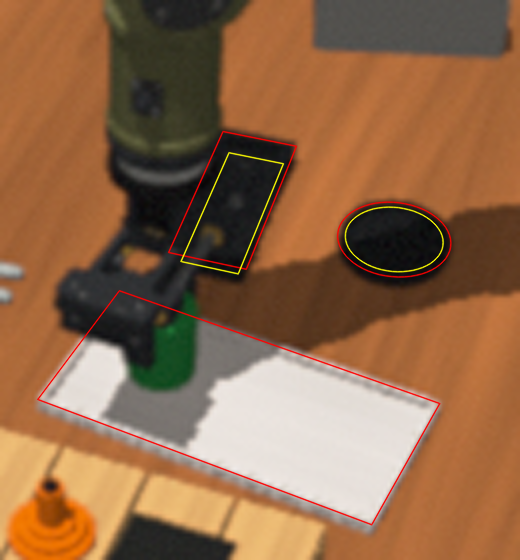

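apply_moves(
  delta_pos=[
    [0.4,-0.3,0.2],
    [0.8,-0.4,0.3],
    [1.1,-0.4,0.3],
    [1.3,-0.4,0.3],
    [1.4,-0.4,0.3],
    [1.4,-0.4,0.3],
  ],
  yaw=[0,0,0,0,0,0],
  gripper=[30,30,30,30,30,30],
)

```text
clock: 8.68
tool_pos: [0.5968, -0.1453, 0.054]
eef_rot: [0.038, 0.707, -0.038, 0.705]
contact_force: [-1.2, 0.1, -1.7]
opening: 0.585
```

apply_moves(
  delta_pos=[
    [0.1,0,0],
    [0.2,0,0],
    [0.25,0,0],
    [0.3,0,0],
    [0.3,0,0],
  ],
  yaw=[0,0,0,0,0],
  gripper=[30,30,30,30,30],
)

```text
clock: 9.1
tool_pos: [0.5967, -0.1452, 0.0514]
eef_rot: [0.038, 0.707, -0.038, 0.705]
contact_force: [-1.1, -1.1, 2.0]
opening: 0.587
```

Contact shows: the vertical force changed from -1.7 to +2.0 N. I'll release and go straight up.

apply_moves(
  delta_pos=[
    [0,0,0],
    [0,0,0],
    [0,0,0],
    [0,0,0],
    [0,0,0],
    [0,0,0],
    [-1,0,0],
    [-3,0,0],
    [-5,0,0],
    [-8,0,0],
  ],
  yaw=[0,0,0,0,0,0,0,0,0,0],
  gripper=[70,80,85,85,85,85,85,85,85,85],
)

```text
clock: 9.93
tool_pos: [0.5958, -0.1452, 0.1313]
eef_rot: [0.038, 0.708, -0.038, 0.704]
contact_force: [-0.2, -0.4, -0.3]
opening: 0.85
```

```bash
python3 go.py .505 .2212 .25 -.387; python3 - <<'E'
from model import *
draw('side',[(circ((.5965,-.145),.026,.064),Rd),(circ((.5965,-.145),.014,.094),Rd)],300,430,100,240,4,'pics/p6.png')
E
```

```text
t 9.93 tcp [ 0.596 -0.145  0.131] open 0.850 F [-0.226 -0.444 -0.267] q7 0.88
tilt [-0.007  0.   ] jaw y world [0.106 0.994] tool z world [ 0.994 -0.106]
delta cm [-11.81  35.46 -13.  ]
yaw arg 0.28 alt 3.422 -2.861
```

View pics/p6.png

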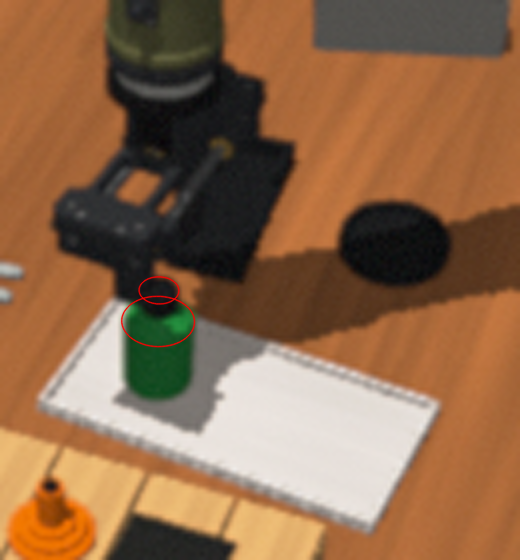

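The flask stands upright on the tray, around (158,345) in the crop. Now the cup.

apply_moves(
  delta_pos=[
    [-3,1,-0.5],
    [-6,3,-1.5],
    [-9,6.5,-2.5],
    [-11.8,10.5,-4],
    [-11.8,14.5,-5.5],
    [-11.8,18.5,-7],
    [-11.8,22.5,-8.5],
    [-11.8,26.5,-10],
    [-11.8,30.5,-11.5],
    [-11.8,33.5,-12.5],
  ],
  yaw=[0,0,0.05,0.1,0.15,0.2,0.24,0.28,0.28,0.28],
  gripper=[100,100,100,100,100,100,100,100,100,100],
)

```text
clock: 10.82
tool_pos: [0.5115, 0.1959, 0.2568]
eef_rot: [0.136, 0.692, -0.135, 0.696]
contact_force: [1.5, 0.2, -0.2]
opening: 0.999
```

```bash
python3 go.py .505 .2212 .19 -.387
```

```text
t 10.82 tcp [0.512 0.196 0.257] open 0.999 F [ 1.495  0.188 -0.189] q7 0.12
tilt [0.005 0.   ] jaw y world [0.377 0.926] tool z world [ 0.926 -0.377]
delta cm [ 6.67  2.09 -1.59]
yaw arg 0.0 alt 3.142 -3.141
```

apply_moves(
  delta_pos=[
    [0.5,1,-0.8],
    [1.5,1.8,-1.3],
    [3,2.1,-1.6],
    [4.5,2.1,-1.6],
    [6,2.1,-1.6],
    [6.7,2.1,-1.6],
    [6.7,2.1,-1.6],
  ],
  yaw=[0,0,0,0,0,0,0],
  gripper=[100,100,100,100,100,100,100],
)

```text
clock: 11.4
tool_pos: [0.5042, 0.2209, 0.1888]
eef_rot: [0.135, 0.693, -0.136, 0.695]
contact_force: [0.2, 0.2, 0.0]
opening: 0.997
```

```bash
python3 go.py .505 .2212 .134 -.387; python3 - <<'E'
from model import *
draw('side',cv(),260,390,205,310,5,'pics/p7.png')
draw('top',cv(),175,320,160,250,5,'pics/p8.png')
E
```

```text
t 11.40 tcp [0.504 0.221 0.189] open 0.997 F [0.191 0.172 0.039] q7 -0.01
tilt [ 0.003 -0.001] jaw y world [0.377 0.926] tool z world [ 0.926 -0.377]
delta cm [5.48 0.06 0.04]
yaw arg 0.001 alt 3.142 -3.141
```

View pics/p7.png

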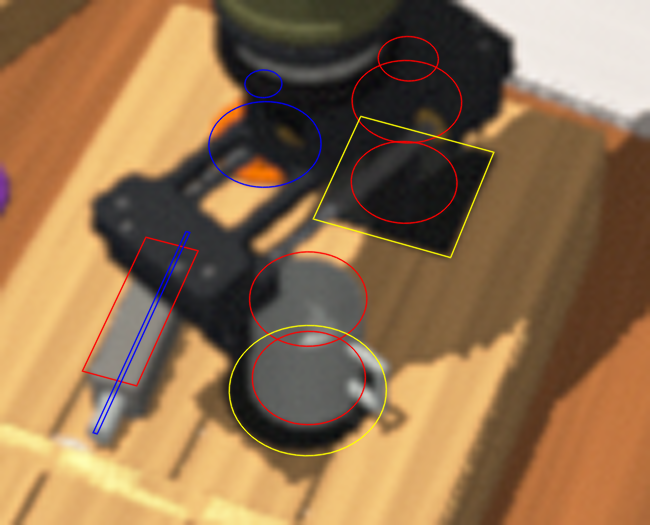

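View pics/p8.png

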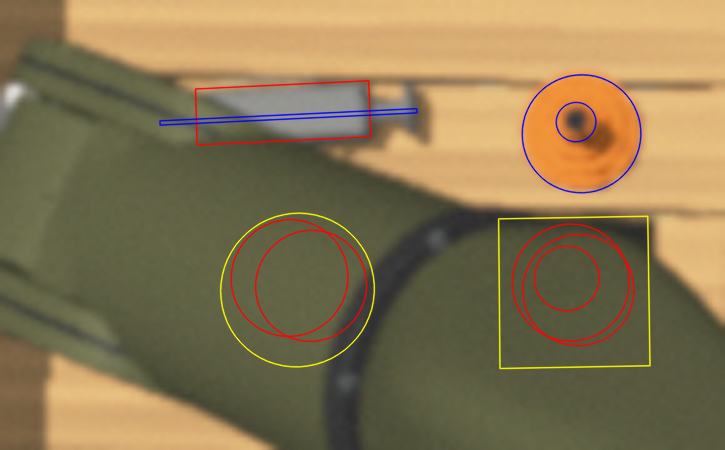

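apply_moves(
  delta_pos=[
    [1,0.05,0],
    [2,0.05,0],
    [3.5,0.05,0],
    [4.7,0.05,0],
    [5.3,0.05,0],
    [5.5,0.05,0],
    [5.5,0.05,0],
  ],
  yaw=[0,0,0,0,0,0,0],
  gripper=[100,100,100,100,100,100,100],
)

```text
clock: 12.08
tool_pos: [0.5053, 0.2221, 0.1348]
eef_rot: [0.136, 0.692, -0.135, 0.696]
contact_force: [0.7, 0.6, 0.8]
opening: 0.997
```

apply_moves(
  delta_pos=[
    [0,0,0],
    [0,0,0],
    [0,0,0],
    [0,0,0],
    [0,0,0],
    [0,0,0],
    [0,0,0],
  ],
  yaw=[0,0,0,0,0,0,0],
  gripper=[40,40,40,40,40,40,40],
)

```text
clock: 12.67
tool_pos: [0.5055, 0.2223, 0.1351]
eef_rot: [0.136, 0.692, -0.135, 0.696]
contact_force: [0.1, -0.3, 1.9]
opening: 0.595
```

apply_moves(
  delta_pos=[
    [0,0,0],
    [-0.8,0,0],
    [-2.2,0,0],
    [-4.2,0,0],
    [-6,0,0],
    [-7.2,0,0],
    [-8,0,0],
    [-8,0,0],
  ],
  yaw=[0,0,0,0,0,0,0,0],
  gripper=[30,30,30,30,30,30,30,30],
)

```text
clock: 13.33
tool_pos: [0.5057, 0.2227, 0.2167]
eef_rot: [0.137, 0.691, -0.135, 0.696]
contact_force: [0.2, -0.5, -1.3]
opening: 0.595
```

```bash
python3 go.py .472 -.133 .20 -.103; python3 - <<'E'
from model import *
draw('side',cv(),260,390,185,310,5,'pics/p9.png')
E
```

```text
t 13.33 tcp [0.506 0.223 0.217] open 0.595 F [ 0.209 -0.479 -1.25 ] q7 0.02
tilt [0.008 0.002] jaw y world [0.377 0.926] tool z world [ 0.926 -0.377]
delta cm [  1.57 -34.22  10.28]
yaw arg -0.284 alt 2.858 -3.425
```

View pics/p9.png

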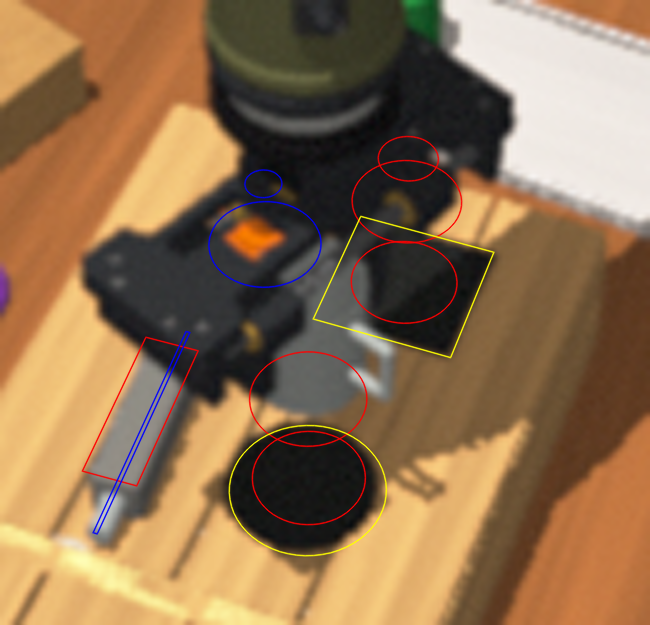

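The cup is lifted off the round pad, which shows at about (305,490) in the crop. Next is the near half of the tray.

apply_moves(
  delta_pos=[
    [0,-1,0.3],
    [0,-3,1],
    [0,-6.5,2],
    [0,-10.5,3.2],
    [0,-14.5,4.4],
    [0,-18.5,5.6],
    [0,-22.5,6.8],
    [0,-26.5,8],
    [0.5,-30,9],
    [1,-32.5,9.8],
  ],
  yaw=[0,0,-0.05,-0.1,-0.15,-0.2,-0.25,-0.28,-0.28,-0.28],
  gripper=[30,30,30,30,30,30,30,30,30,30],
)

```text
clock: 14.22
tool_pos: [0.4711, -0.1208, 0.2036]
eef_rot: [0.039, 0.705, -0.04, 0.707]
contact_force: [0.0, -0.2, -0.8]
opening: 0.595
```

```bash
python3 go.py .472 -.133 .036 -.103;python3 - <<'E'
from model import *
im=snapshot('top');draw('top',cv()[5:],175,320,160,250,5,'pics/p10.png',im)
E
```

```text
t 14.22 tcp [ 0.471 -0.121  0.204] open 0.595 F [ 0.027 -0.246 -0.769] q7 0.78
tilt [ 0.002 -0.001] jaw y world [0.111 0.994] tool z world [ 0.994 -0.111]
delta cm [16.76 -1.18  0.19]
yaw arg -0.008 alt 3.134 -3.15
```

View pics/p10.png

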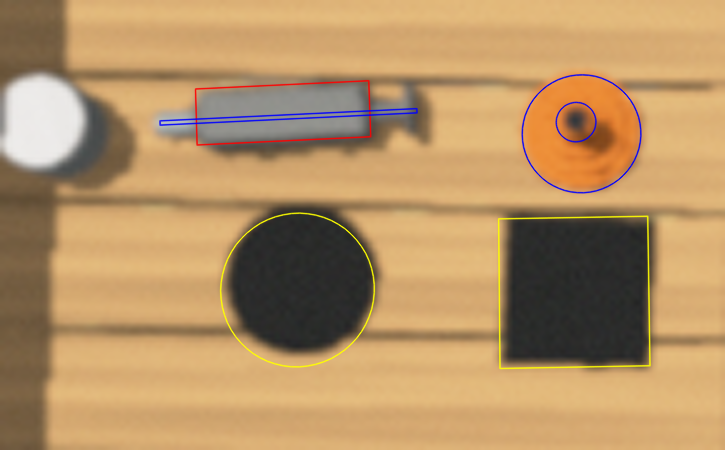

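```bash
python3 - <<'E'
from model import *
for cam in('top','side'):
    im=snapshot(cam); g=im.max(2)
    for n,c in(('sq',(.504,.0973)),('rp',(.506,.2255))):
        p=proj(cam,[*c,.103])[0]
        m=(g<75).astype(np.uint8)
        k,l,st,ce=cv2.connectedComponentsWithStats(m)
        lab=l[int(round(p[1])),int(round(p[0]))]
        # subpixel weighted
        x0,y0,w,h=st[lab][:4]
        sub=g[y0-3:y0+h+3,x0-3:x0+w+3].astype(float); W=np.clip((130-sub)/80,0,1)
        yy,xx=np.mgrid[y0-3:y0+h+3,x0-3:x0+w+3]
        cc=(np.sum(W*xx)/W.sum(),np.sum(W*yy)/W.sum())
        print(cam,n,st[lab],ce[lab],cc,'->',onz(cam,ce[lab],.102)[:2],onz(cam,cc,.102)[:2])
E
```

```text
top sq [276 203  29  30 777] [290.0579 217.5689] (np.float64(290.11616223690277), np.float64(217.44985404824087)) -> [0.5044 0.0963] [0.5047 0.0962]
top rp [221 202  29  28 631] [234.8193 215.4326] (np.float64(234.86291903828212), np.float64(215.32127696027106)) -> [0.5078 0.2259] [0.5081 0.2258]
side sq [324 229  34  26 564] [340.6028 241.6206] (np.float64(340.51976174092556), np.float64(241.6317521073456)) -> [0.5033 0.0973] [0.5035 0.0974]
side rp [305 270  30  25 561] [319.6881 281.9234] (np.float64(319.63767395626235), np.float64(281.9290128792462)) -> [0.5067 0.2269] [0.5068 0.227 ]
```

apply_moves(
  delta_pos=[
    [1,-0.6,0.1],
    [3,-1.2,0.2],
    [6,-1.2,0.2],
    [9.5,-1.2,0.2],
    [12.5,-1.2,0.2],
    [14.5,-1.2,0.2],
    [15.5,-1.2,0.2],
    [15.8,-1.2,0.2],
    [15.8,-1.2,0.2],
  ],
  yaw=[0,0,0,0,0,0,0,0,0],
  gripper=[30,30,30,30,30,30,30,30,30],
)

```text
clock: 15.12
tool_pos: [0.4719, -0.13, 0.0443]
eef_rot: [0.039, 0.706, -0.039, 0.706]
contact_force: [-0.1, 1.1, -0.3]
opening: 0.592
```

```bash
python3 go.py .472 -.133 .036 -.103
```

```text
t 15.12 tcp [ 0.472 -0.13   0.044] open 0.592 F [-0.123  1.105 -0.317] q7 0.43
tilt [0.    0.001] jaw y world [0.11  0.994] tool z world [ 0.994 -0.11 ]
delta cm [ 0.83 -0.3   0.04]
yaw arg -0.007 alt 3.134 -3.149
```

apply_moves(
  delta_pos=[
    [0.3,-0.1,0],
    [0.5,-0.2,0],
    [0.7,-0.2,0],
    [0.8,-0.2,0],
    [0.9,-0.2,0],
    [0.9,-0.2,0],
  ],
  yaw=[0,0,0,0,0,0],
  gripper=[30,30,30,30,30,30],
)

```text
clock: 15.62
tool_pos: [0.4719, -0.1322, 0.036]
eef_rot: [0.039, 0.706, -0.039, 0.706]
contact_force: [-1.2, 0.1, 4.7]
opening: 0.586
```

Contact again, at 4.7 N upwards. Releasing and rising.

apply_moves(
  delta_pos=[
    [0,0,0],
    [0,0,0],
    [0,0,0],
    [0,0,0],
    [0,0,0],
    [0,0,0],
    [-1,0,0],
    [-3,0,0],
    [-6,0,0],
    [-9,0,0],
  ],
  yaw=[0,0,0,0,0,0,0,0,0,0],
  gripper=[70,80,85,85,85,85,85,85,85,85],
)

```text
clock: 16.45
tool_pos: [0.471, -0.1319, 0.1265]
eef_rot: [0.039, 0.707, -0.038, 0.706]
contact_force: [-0.3, -0.7, -0.1]
opening: 0.851
```

```bash
python3 go.py .583 .232 .24 1.62; python3 - <<'E'
from model import *
draw('side',[(circ((.472,-.133),.026,.064),Rd)],300,430,100,240,4,'pics/p11.png')
im=snapshot('top');cv2.imwrite('pics/p12.png',cv2.resize(im[165:205,195:310,::-1],None,fx=7,fy=7,interpolation=cv2.INTER_CUBIC))
E
```

```text
t 16.45 tcp [ 0.471 -0.132  0.127] open 0.851 F [-0.289 -0.652 -0.118] q7 0.66
tilt [-0.001  0.001] jaw y world [0.109 0.994] tool z world [ 0.994 -0.109]
delta cm [-11.31  37.41   7.13]
yaw arg 1.412 alt 4.553 -1.73
```

View pics/p11.png

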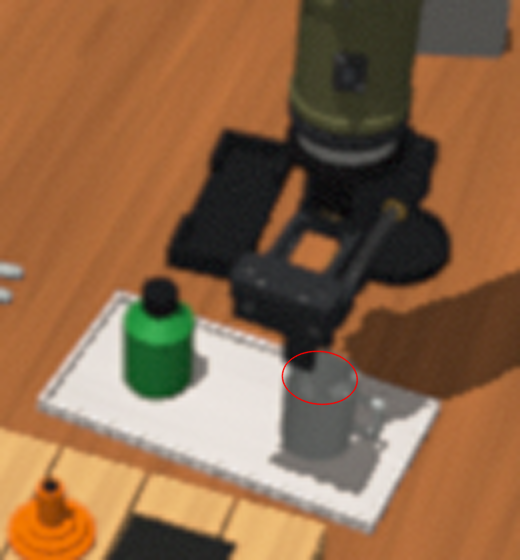

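View pics/p12.png

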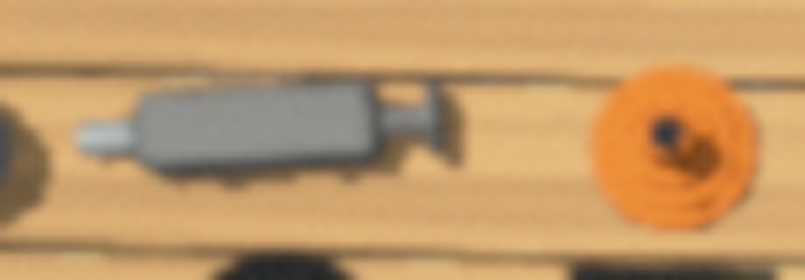

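Both now stand upright on the tray, the flask at about (158,345) and the cup at (318,415) in the crop. Next the applicator.

```bash
python3 - <<'E'
from model import *
print('barrel',onz('top',(231.4,182.1),.13)); a=onz('top',(205.7,184.3),.115);b=onz('top',(257.4,181.4),.115);print(a,b,(a+b)/2,np.arctan2(-(a-b)[0],(a-b)[1]))
im=snapshot('top').astype(float)
m=(im[:,:,0]>170)&(im[:,:,2]<90); m[:, :270]=0; m[:,310:]=0; m[:160]=0;m[205:]=0
m=m.astype(np.uint8); ys,xs=np.nonzero(cv2.morphologyEx(m,cv2.MORPH_CLOSE,np.ones((9,9),np.uint8))); print(xs.mean(),ys.mean(),onz('top',(xs.mean(),ys.mean()),.106))
print(xs.min(),xs.max(),ys.min(),ys.max())
E
python3 go.py .583 .232 .24 1.626
```

```text
barrel [0.5829 0.2313 0.13  ]
[0.5789 0.2938 0.115 ] [0.5872 0.1733 0.115 ] [0.583  0.2335 0.115 ] 0.06830380655812174
290.91517857142856 185.83035714285714 [0.5787 0.0954 0.106 ]
280 302 174 197
t 16.60 tcp [ 0.473 -0.132  0.128] open 0.849 F [-0.762 -0.69   0.477] q7 0.65
tilt [ 0.005 -0.   ] jaw y world [0.111 0.994] tool z world [ 0.994 -0.111]
delta cm [-11.18  37.44   6.95]
yaw arg 1.405 alt 4.546 -1.737
```

apply_moves(
  delta_pos=[
    [-3,0.5,0],
    [-6.5,2,0.5],
    [-10,5,1],
    [-11.2,9,2],
    [-11.2,13,3],
    [-11.2,17,4],
    [-11.2,21,5],
    [-11.2,25,6],
    [-11.2,29,7],
    [-11.2,33,7],
  ],
  yaw=[0.06,0.18,0.3,0.42,0.54,0.66,0.78,0.9,1.02,1.14],
  gripper=[80,80,80,80,80,80,80,80,80,80],
)

```text
clock: 17.43
tool_pos: [0.5799, 0.1874, 0.2384]
eef_rot: [0.417, 0.57, -0.416, 0.573]
contact_force: [1.3, -0.7, -0.3]
opening: 0.795
```

```bash
python3 go.py .5825 .2335 .165 1.633
```

```text
t 17.43 tcp [0.58  0.187 0.238] open 0.795 F [ 1.316 -0.735 -0.265] q7 -0.50
tilt [ 0.005 -0.002] jaw y world [0.952 0.307] tool z world [ 0.307 -0.952]
delta cm [ 7.33  1.64 -4.33]
yaw arg 0.25 alt 3.391 -2.892
```

apply_moves(
  delta_pos=[
    [0.3,0.8,-2],
    [1,1.6,-4],
    [2.5,1.6,-4.3],
    [4.5,1.6,-4.3],
    [6,1.6,-4.3],
    [7,1.6,-4.3],
    [7.3,1.6,-4.3],
    [7.3,1.6,-4.3],
  ],
  yaw=[0.12,0.25,0.25,0.25,0.25,0.25,0.25,0.25],
  gripper=[80,80,80,80,80,80,80,80],
)

```text
clock: 18.1
tool_pos: [0.5817, 0.2325, 0.1638]
eef_rot: [0.484, 0.514, -0.485, 0.517]
contact_force: [-0.3, -0.9, 0.7]
opening: 0.802
```

```bash
python3 go.py .5825 .2335 .119 1.633; python3 - <<'E'
from model import *
draw('side',[],260,390,205,310,5,'pics/p13.png')
E
```

```text
t 18.10 tcp [0.582 0.232 0.164] open 0.802 F [-0.329 -0.926  0.714] q7 -0.81
tilt [ 0.003 -0.004] jaw y world [0.998 0.062] tool z world [ 0.062 -0.998]
delta cm [ 4.48  0.08 -0.11]
yaw arg -0.0 alt 3.141 -3.142
```

View pics/p13.png

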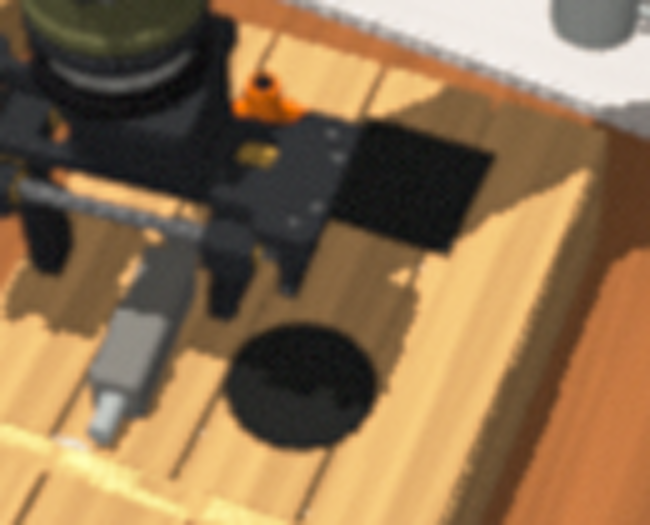

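The jaws straddle the barrel: one finger at about (45,260), the other at (230,300), the barrel between them. Going down.

apply_moves(
  delta_pos=[
    [1,0,-0.1],
    [2,0.05,-0.1],
    [3,0.05,-0.1],
    [4,0.05,-0.1],
    [4.4,0.05,-0.1],
    [4.4,0.05,-0.1],
    [4.4,0.05,-0.1],
  ],
  yaw=[0,0,0,0,0,0,0],
  gripper=[80,80,80,80,80,80,80],
)

```text
clock: 18.73
tool_pos: [0.5828, 0.2338, 0.1206]
eef_rot: [0.484, 0.513, -0.484, 0.517]
contact_force: [-0.5, 0.2, 0.1]
opening: 0.799
```

apply_moves(
  delta_pos=[
    [0,0,0],
    [0,0,0],
    [0,0,0],
    [0,0,0],
    [0,0,0],
    [0,0,0],
    [0,0,0],
    [0,0,0],
    [0,0,0],
  ],
  yaw=[0,0,0,0,0,0,0,0,0],
  gripper=[10,10,10,10,10,10,10,10,10],
)

```text
clock: 19.48
tool_pos: [0.5827, 0.2338, 0.1207]
eef_rot: [0.484, 0.513, -0.484, 0.517]
contact_force: [0.5, -0.5, 1.1]
opening: 0.296
```

apply_moves(
  delta_pos=[
    [-0.8,0,0],
    [-2.2,0,0],
    [-4.2,0,0],
    [-6.5,0,0],
    [-8.5,0,0],
    [-9.5,0,0],
    [-10,0,0],
    [-10,0,0],
  ],
  yaw=[0,0,0,0,0,0,0,0],
  gripper=[10,10,10,10,10,10,10,10],
)

```text
clock: 20.15
tool_pos: [0.5827, 0.2343, 0.2216]
eef_rot: [0.485, 0.513, -0.484, 0.517]
contact_force: [0.3, 0.5, -0.4]
opening: 0.294
```

```bash
python3 go.py .604 -.342 .20 1.633; python3 - <<'E'
from model import *
draw('side',[],260,390,185,310,5,'pics/p14.png')
E
```

```text
t 20.15 tcp [0.583 0.234 0.222] open 0.294 F [ 0.293  0.536 -0.436] q7 -0.77
tilt [ 0.005 -0.002] jaw y world [0.998 0.062] tool z world [ 0.062 -0.998]
delta cm [ 2.31 -1.43 57.64]
yaw arg -0.001 alt 3.141 -3.142
```

View pics/p14.png

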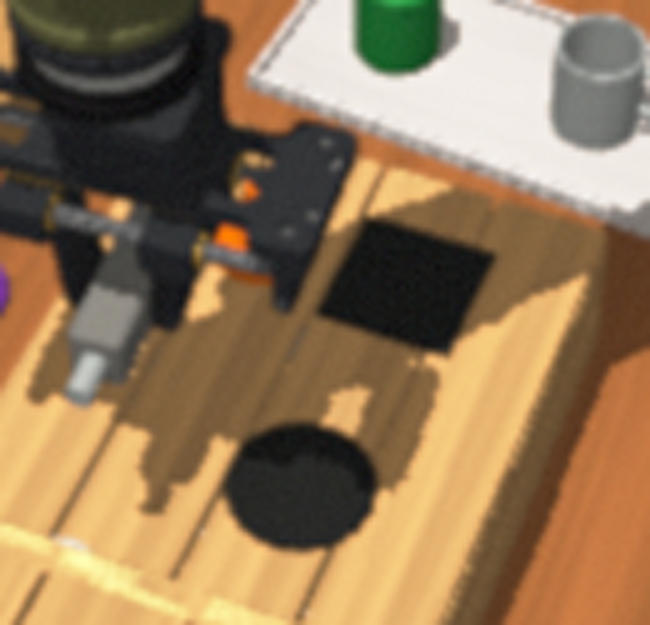

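apply_moves(
  delta_pos=[
    [0,0,1],
    [0,0,3],
    [0,0,6],
    [0,-0.2,10],
    [0,-0.3,14],
    [0,-0.4,18],
    [0,-0.5,22],
    [0,-0.6,26],
    [0,-0.7,30],
    [0,-0.8,34],
  ],
  yaw=[0,0,0,0,0,0,0,0,0,0],
  gripper=[10,10,10,10,10,10,10,10,10,10],
)

```text
clock: 21.03
tool_pos: [0.5937, -0.1091, 0.2202]
eef_rot: [0.484, 0.514, -0.485, 0.516]
contact_force: [0.3, -0.8, -0.2]
opening: 0.289
```

apply_moves(
  delta_pos=[
    [0,0,4],
    [0,-0.1,8],
    [0,-0.2,12],
    [0.3,-0.3,15.5],
    [0.8,-0.4,18.5],
    [1.5,-0.5,20.5],
    [2,-0.5,21.5],
    [2,-0.5,21.5],
  ],
  yaw=[0,0,0,0,0,0,0,0],
  gripper=[10,10,10,10,10,10,10,10],
)

```text
clock: 21.7
tool_pos: [0.5993, -0.3275, 0.1981]
eef_rot: [0.484, 0.514, -0.488, 0.514]
contact_force: [-0.3, -0.8, -1.1]
opening: 0.296
```

```bash
python3 go.py .604 -.342 .08 1.633
```

```text
t 21.70 tcp [ 0.599 -0.327  0.198] open 0.296 F [-0.293 -0.788 -1.073] q7 0.11
tilt [-0.004 -0.004] jaw y world [0.998 0.056] tool z world [ 0.056 -0.998]
delta cm [11.81  0.45  1.43]
yaw arg -0.006 alt 3.136 -3.147
```

apply_moves(
  delta_pos=[
    [1,0.3,1],
    [3,0.4,1.4],
    [6,0.4,1.5],
    [9,0.4,1.5],
    [11,0.4,1.5],
    [11.8,0.4,1.5],
    [11.8,0.4,1.5],
  ],
  yaw=[0,0,0,0,0,0,0],
  gripper=[10,10,10,10,10,10,10],
)

```text
clock: 22.28
tool_pos: [0.6025, -0.3399, 0.0779]
eef_rot: [0.483, 0.517, -0.487, 0.513]
contact_force: [-0.4, 0.4, -1.3]
opening: 0.293
```

```bash
python3 go.py .6045 -.3425 .029 1.633;  python3 - <<'E'
from model import *
draw('side',[],300,430,100,220,5,'pics/p15.png')
draw('top',[],405,535,140,250,5,'pics/p16.png')
E
```

```text
t 22.28 tcp [ 0.603 -0.34   0.078] open 0.293 F [-0.401  0.432 -1.309] q7 0.07
tilt [-0.008 -0.001] jaw y world [0.998 0.059] tool z world [ 0.059 -0.998]
delta cm [4.89 0.22 0.27]
yaw arg -0.003 alt 3.139 -3.144
```

View pics/p15.png

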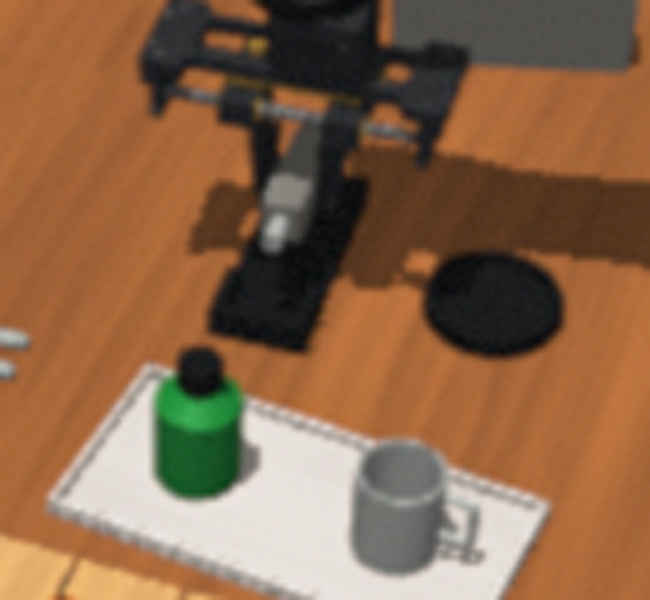

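View pics/p16.png

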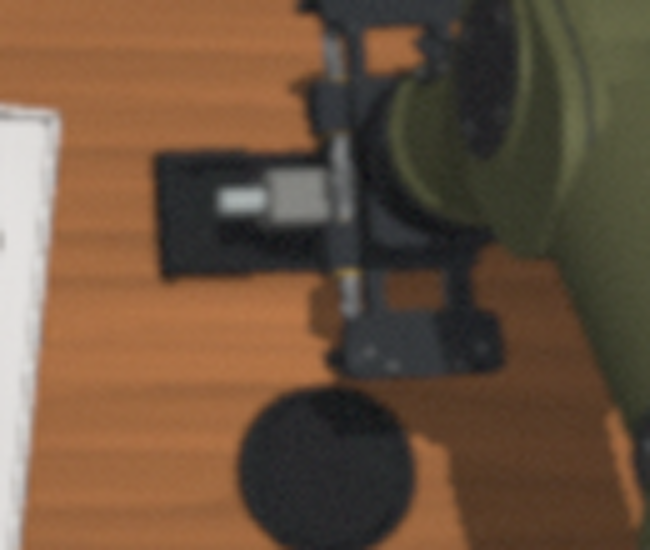

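```bash
python3 - <<'E'
from model import *
print(onz('top',(448.4,179.8),.072),'expected TCP-based', -.3399+.06)
E
```

```text
[ 0.6019 -0.2823  0.072 ] expected TCP-based -0.2799
```

apply_moves(
  delta_pos=[
    [1,0.2,0.3],
    [2,0.2,0.3],
    [3,0.2,0.3],
    [3.8,0.2,0.3],
    [4.3,0.2,0.3],
    [4.5,0.2,0.3],
    [4.5,0.2,0.3],
  ],
  yaw=[0,0,0,0,0,0,0],
  gripper=[10,10,10,10,10,10,10],
)

```text
clock: 22.97
tool_pos: [0.6062, -0.3443, 0.0353]
eef_rot: [0.484, 0.515, -0.487, 0.514]
contact_force: [0.2, 0.6, -1.1]
opening: 0.294
```

```bash
python3 go.py .6045 -.3425 .029 1.633
```

```text
t 22.97 tcp [ 0.606 -0.344  0.035] open 0.294 F [ 0.22   0.633 -1.096] q7 0.05
tilt [-0.004 -0.003] jaw y world [0.998 0.058] tool z world [ 0.058 -0.998]
delta cm [ 0.63 -0.16 -0.2 ]
yaw arg -0.004 alt 3.137 -3.146
```

apply_moves(
  delta_pos=[
    [0.2,-0.1,-0.1],
    [0.4,-0.2,-0.2],
    [0.55,-0.2,-0.2],
    [0.65,-0.2,-0.2],
    [0.7,-0.2,-0.2],
    [0.7,-0.2,-0.2],
  ],
  yaw=[0,0,0,0,0,0],
  gripper=[10,10,10,10,10,10],
)

```text
clock: 23.47
tool_pos: [0.6042, -0.3425, 0.0288]
eef_rot: [0.484, 0.514, -0.487, 0.514]
contact_force: [-1.2, 0.8, 2.5]
opening: 0.296
```

It's on the floor of the recess. Releasing gently.

apply_moves(
  delta_pos=[
    [0,0,0],
    [0,0,0],
    [0,0,0],
    [0,0,0],
    [0,0,0],
    [-1,0,0],
    [-2.5,0,0],
    [-5,0,0],
    [-8,0,0],
    [-11,0,0],
  ],
  yaw=[0,0,0,0,0,0,0,0,0,0],
  gripper=[35,42,45,45,45,45,45,45,45,45],
)

```text
clock: 24.3
tool_pos: [0.6047, -0.3419, 0.1412]
eef_rot: [0.484, 0.514, -0.487, 0.514]
contact_force: [0.5, -0.7, -0.4]
opening: 0.449
```

```bash
python3 go.py .578 .0963 .23 1.57; python3 - <<'E'
from model import *
draw('side',[],320,420,100,200,6,'pics/p17.png')
E
```

```text
t 24.30 tcp [ 0.605 -0.342  0.141] open 0.449 F [ 0.454 -0.73  -0.41 ] q7 0.10
tilt [-0.003 -0.003] jaw y world [0.998 0.058] tool z world [ 0.058 -0.998]
delta cm [ -9.01  -0.14 -43.88]
yaw arg 0.059 alt 3.201 -3.083
```

View pics/p17.png

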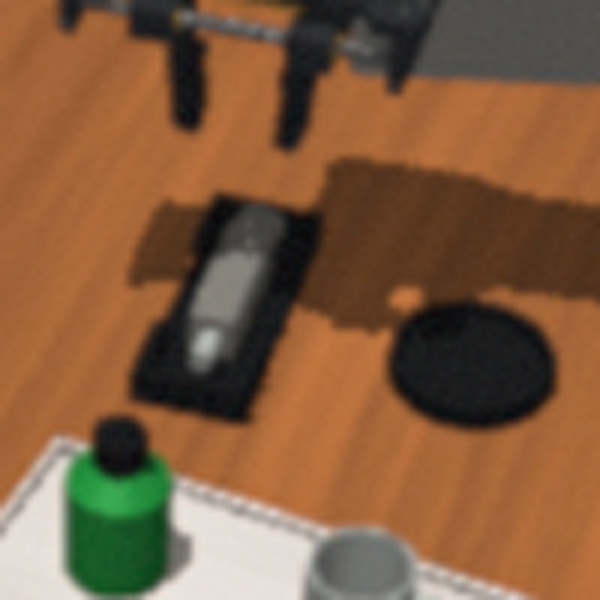

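The applicator lies in the recess, at about (225,290) in the crop. Going to the orange funnel.

apply_moves(
  delta_pos=[
    [-2,0,-1],
    [-5,0,-3],
    [-8,0,-6],
    [-9,0,-10],
    [-9,0,-14],
    [-9,0,-18],
    [-9,0,-22],
    [-9,0,-26],
    [-9,0,-30],
    [-9,0,-34],
  ],
  yaw=[0,0,0,0,0.05,0.06,0.06,0.06,0.06,0.06],
  gripper=[45,45,45,45,45,45,45,45,45,45],
)

```text
clock: 25.18
tool_pos: [0.5883, -0.001, 0.2375]
eef_rot: [0.501, 0.495, -0.5, 0.504]
contact_force: [-0.1, 0.5, -0.4]
opening: 0.447
```

```bash
python3 go.py .578 .0963 .18 1.57
```

```text
t 25.18 tcp [ 0.588 -0.001  0.237] open 0.447 F [-0.127  0.477 -0.358] q7 -0.48
tilt [ 0.009 -0.007] jaw y world [ 1.    -0.003] tool z world [-0.003 -1.   ]
delta cm [ 5.67 -1.11 -9.77]
yaw arg -0.002 alt 3.14 -3.143
```

apply_moves(
  delta_pos=[
    [0,-0.2,-3],
    [0,-0.6,-6],
    [0.5,-1,-8.5],
    [2,-1.1,-9.7],
    [3.5,-1.1,-9.7],
    [5,-1.1,-9.7],
    [5.6,-1.1,-9.7],
    [5.6,-1.1,-9.7],
  ],
  yaw=[0,0,0,0,0,0,0,0],
  gripper=[45,45,45,45,45,45,45,45],
)

```text
clock: 25.85
tool_pos: [0.5776, 0.0954, 0.1804]
eef_rot: [0.501, 0.495, -0.5, 0.503]
contact_force: [-0.2, -0.6, 0.8]
opening: 0.447
```

```bash
python3 go.py .578 .0963 .1335 1.57;python3 - <<'E'
from model import *
draw('side',[],260,390,175,280,5,'pics/p18.png')
E
```

```text
t 25.85 tcp [0.578 0.095 0.18 ] open 0.447 F [-0.209 -0.633  0.801] q7 -0.69
tilt [ 0.008 -0.008] jaw y world [ 1.    -0.002] tool z world [-0.002 -1.   ]
delta cm [ 4.69  0.   -0.13]
yaw arg -0.002 alt 3.14 -3.143
```

View pics/p18.png

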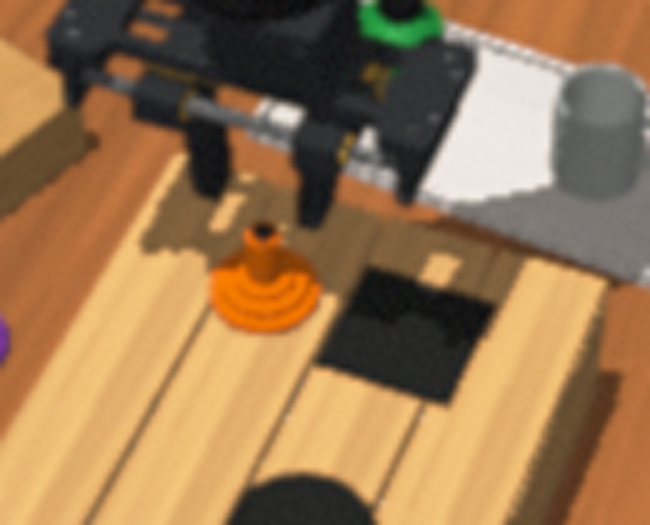

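apply_moves(
  delta_pos=[
    [1,0,-0.1],
    [2,0,-0.1],
    [3,0,-0.1],
    [4,0,-0.1],
    [4.6,0,-0.1],
    [4.7,0,-0.1],
    [4.7,0,-0.1],
  ],
  yaw=[0,0,0,0,0,0,0],
  gripper=[45,45,45,45,45,45,45],
  force=12,
)

```text
clock: 26.48
tool_pos: [0.5783, 0.0961, 0.1335]
eef_rot: [0.501, 0.495, -0.5, 0.503]
contact_force: [-1.2, 1.6, 0.7]
opening: 0.451
```

apply_moves(
  delta_pos=[
    [0,0,0],
    [0,0,0],
    [0,0,0],
    [0,0,0],
    [0,0,0],
    [0,0,0],
    [0,0,0],
  ],
  yaw=[0,0,0,0,0,0,0],
  gripper=[5,5,5,5,5,5,5],
)

```text
clock: 27.07
tool_pos: [0.5785, 0.0962, 0.1339]
eef_rot: [0.501, 0.495, -0.5, 0.503]
contact_force: [0.2, -0.6, 2.6]
opening: 0.198
```

apply_moves(
  delta_pos=[
    [-0.8,0,0],
    [-2.2,0,0],
    [-4.2,0,0],
    [-6.2,0,0],
    [-7.5,0,0],
    [-8,0,0],
    [-8,0,0],
  ],
  yaw=[0,0,0,0,0,0,0],
  gripper=[5,5,5,5,5,5,5],
)

```text
clock: 27.65
tool_pos: [0.5784, 0.0969, 0.2153]
eef_rot: [0.502, 0.495, -0.5, 0.504]
contact_force: [0.9, 0.2, 0.1]
opening: 0.194
```

```bash
python3 go.py .474 -.347 .2 1.57;python3 - <<'E'
from model import *
draw('side',[],260,390,175,280,5,'pics/p19.png')
E
```

```text
t 27.65 tcp [0.578 0.097 0.215] open 0.194 F [0.885 0.162 0.054] q7 -0.67
tilt [ 0.012 -0.007] jaw y world [ 1.    -0.003] tool z world [-0.003 -1.   ]
delta cm [  1.71 -10.33  44.41]
yaw arg -0.002 alt 3.139 -3.144
```

View pics/p19.png

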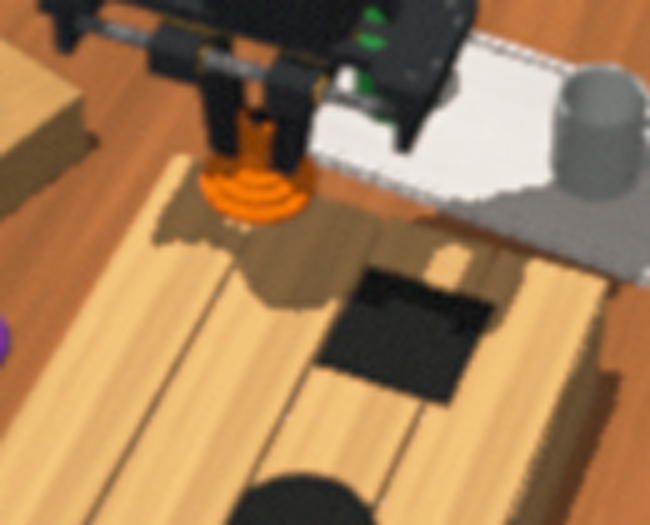

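apply_moves(
  delta_pos=[
    [0,-0.2,1],
    [0,-0.7,3],
    [0,-1.5,6.5],
    [0,-2.4,10.5],
    [0,-3.3,14.5],
    [0,-4.2,18.5],
    [0,-5.1,22.5],
    [0,-6,26.5],
    [0,-6.9,30.5],
    [0,-7.8,34.5],
  ],
  yaw=[0,0,0,0,0,0,0,0,0,0],
  gripper=[5,5,5,5,5,5,5,5,5,5],
)

```text
clock: 28.53
tool_pos: [0.4966, -0.2506, 0.2148]
eef_rot: [0.501, 0.496, -0.501, 0.503]
contact_force: [0.9, 0.3, -0.8]
opening: 0.2
```

```bash
python3 go.py .474 -.347 .15 1.57;python3 - <<'E'
from model import *
for cam in('top','side'):
    im=cv2.imread(f'pics/{cam}0.png')[:,:,::-1]; g=im.max(2)
    for n,c,z in(('ri',(.474,-.347),.014),('li',(.604,-.341),.02)):
        p=proj(cam,[*c,.01])[0]; k,l,st,ce=cv2.connectedComponentsWithStats((g<75).astype(np.uint8))
        lab=l[int(round(p[1])),int(round(p[0]))]; print(cam,n,st[lab],ce[lab],onz(cam,ce[lab],z)[:2])
E
```

```text
t 28.53 tcp [ 0.497 -0.251  0.215] open 0.200 F [ 0.858  0.262 -0.81 ] q7 -0.09
tilt [ 0.007 -0.007] jaw y world [ 1.    -0.003] tool z world [-0.003 -1.   ]
delta cm [ 6.53 -2.27  9.6 ]
yaw arg -0.003 alt 3.139 -3.144
top ri [453 217  35  34 936] [469.8932 233.9327] [ 0.4739 -0.3488]
top li [ 436  169   64   27 1508] [467.3103 181.5889] [ 0.6049 -0.3428]
side ri [385 151  28  21 457] [398.1247 160.5274] [ 0.4725 -0.3434]
side li [342 133  31  37 708] [357.5791 151.459 ] [ 0.6022 -0.3313]
```

apply_moves(
  delta_pos=[
    [0,-0.7,3],
    [0,-1.4,6],
    [0.5,-2,8.5],
    [2,-2.3,9.6],
    [4,-2.3,9.6],
    [6,-2.3,9.6],
    [8,-2.3,9.6],
    [10,-2.3,9.6],
    [11,-2.3,9.6],
    [11.5,-2.3,9.6],
  ],
  yaw=[0,0,0,0,0,0,0,0,0,0],
  gripper=[5,5,5,5,5,5,5,5,5,5],
)

```text
clock: 29.37
tool_pos: [0.4726, -0.3458, 0.0976]
eef_rot: [0.5, 0.498, -0.501, 0.501]
contact_force: [0.2, -0.8, -0.5]
opening: 0.198
```

```bash
python3 go.py .4735 -.347 .042 1.57;python3 - <<'E'
from model import *
draw('side',[],320,450,90,200,5,'pics/p20.png')
E
```

```text
t 29.37 tcp [ 0.473 -0.346  0.098] open 0.198 F [ 0.211 -0.766 -0.506] q7 -0.02
tilt [ 0.003 -0.004] jaw y world [ 1.    -0.002] tool z world [-0.002 -1.   ]
delta cm [5.56 0.07 0.1 ]
yaw arg -0.001 alt 3.14 -3.143
```

View pics/p20.png

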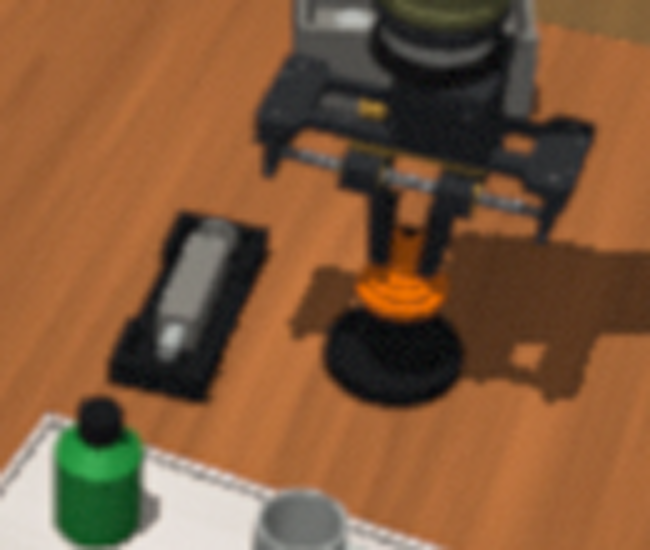

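apply_moves(
  delta_pos=[
    [1,0,0.1],
    [2.5,0.05,0.1],
    [3.8,0.05,0.1],
    [4.6,0.05,0.1],
    [5.1,0.05,0.1],
    [5.3,0.05,0.1],
    [5.3,0.05,0.1],
  ],
  yaw=[0,0,0,0,0,0,0],
  gripper=[5,5,5,5,5,5,5],
)

```text
clock: 30.0
tool_pos: [0.4736, -0.3472, 0.0447]
eef_rot: [0.5, 0.498, -0.501, 0.501]
contact_force: [-0.2, 0.0, -0.5]
opening: 0.198
```

apply_moves(
  delta_pos=[
    [0.1,0,0],
    [0.2,0,0],
    [0.3,0,0],
    [0.3,0,0],
  ],
  yaw=[0,0,0,0],
  gripper=[5,5,5,5],
)

```text
clock: 30.33
tool_pos: [0.4739, -0.3473, 0.0419]
eef_rot: [0.5, 0.497, -0.501, 0.502]
contact_force: [0.5, -0.1, 0.1]
opening: 0.198
```

apply_moves(
  delta_pos=[
    [0.05,0,0],
    [0.1,0,0],
    [0.1,0,0],
  ],
  yaw=[0,0,0],
  gripper=[5,5,5],
)

```text
clock: 30.58
tool_pos: [0.4738, -0.3473, 0.0418]
eef_rot: [0.5, 0.497, -0.501, 0.502]
contact_force: [-1.8, 0.3, 6.5]
opening: 0.195
```

apply_moves(
  delta_pos=[
    [0,0,0],
    [0,0,0],
    [0,0,0],
    [0,0,0],
    [0,0,0],
    [-1,0,0],
    [-2.5,0,0],
    [-5,0,0],
    [-8,0,0],
    [-11,0,0],
  ],
  yaw=[0,0,0,0,0,0,0,0,0,0],
  gripper=[25,35,40,40,40,40,40,40,40,40],
)

```text
clock: 31.42
tool_pos: [0.473, -0.3464, 0.1532]
eef_rot: [0.5, 0.498, -0.501, 0.501]
contact_force: [0.9, -0.6, 0.7]
opening: 0.397
```

```bash
python3 go.py .472 -.1325 .15 -.103;python3 - <<'E'
from model import *
draw('side',[],320,450,90,200,5,'pics/p21.png')
draw('top',[],350,510,140,260,5,'pics/p22.png')
E
```

```text
t 31.42 tcp [ 0.473 -0.346  0.153] open 0.397 F [ 0.931 -0.613  0.702] q7 0.03
tilt [ 0.003 -0.004] jaw y world [ 1.    -0.002] tool z world [-0.002 -1.   ]
delta cm [  0.23  -0.14 -21.39]
yaw arg -1.469 alt 1.672 -4.611
```

View pics/p21.png

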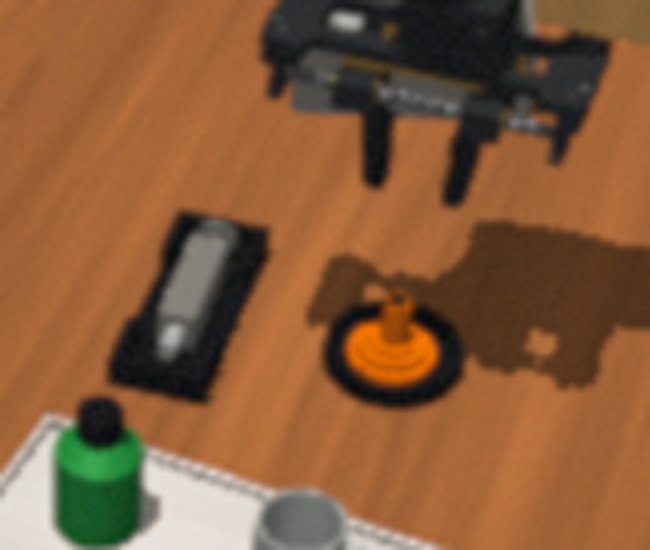

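View pics/p22.png

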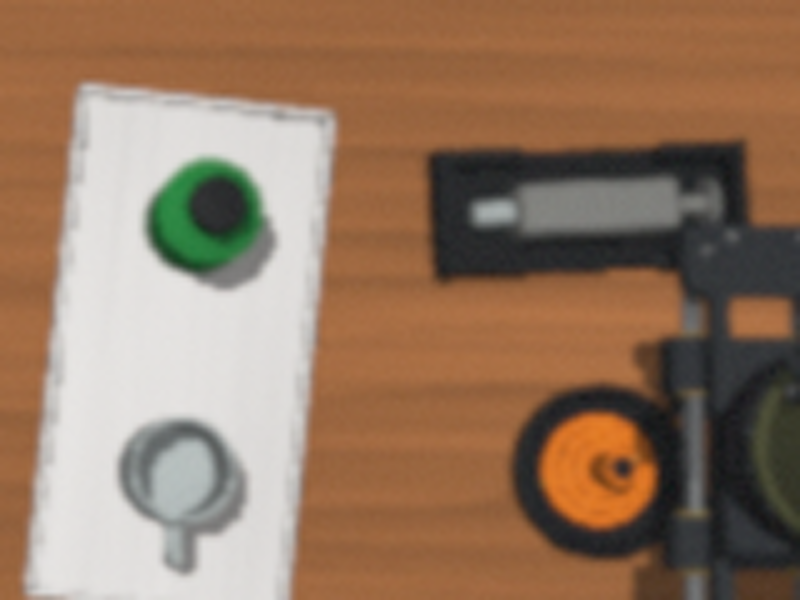

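Both parts are packed. In the top crop the applicator is in its recess at about (600,205), and the funnel in its own at (600,468), spout up. Now the cup goes back.

apply_moves(
  delta_pos=[
    [0,0,-0.5],
    [0,0,-2],
    [0,0,-5],
    [0,0,-8],
    [0,0,-11],
    [0,0,-14],
    [0,0,-17],
    [0,0,-19.5],
    [0,-0.1,-21],
    [0,-0.1,-21.4],
  ],
  yaw=[-0.12,-0.24,-0.36,-0.48,-0.6,-0.72,-0.84,-0.96,-1.08,-1.2],
  gripper=[100,100,100,100,100,100,100,100,100,100],
)

```text
clock: 32.35
tool_pos: [0.4757, -0.1301, 0.1553]
eef_rot: [0.125, 0.691, -0.129, 0.7]
contact_force: [-0.6, 0.2, -0.3]
opening: 0.999
```

```bash
python3 go.py .472 -.1325 .095 -.1; python3 - <<'E'
from model import *
im=cv2.imread('pics/p22.png')
# cup rim center px in crop (183,470) ~ ; cup z .064
print(onz('top',((177+.5)/5-.5+350,(472+.5)/5-.5+140),.064), onz('top',((218+.5)/5-.5+350,(207+.5)/5-.5+140),.094))
E
```

```text
t 32.35 tcp [ 0.476 -0.13   0.155] open 0.999 F [-0.628  0.165 -0.283] q7 0.49
tilt [ 0.012 -0.007] jaw y world [0.354 0.935] tool z world [ 0.935 -0.354]
delta cm [ 6.03 -0.34 -0.35]
yaw arg -0.262 alt 2.88 -3.403
[ 0.4698 -0.1305  0.064 ] [ 0.5946 -0.1462  0.094 ]
```

apply_moves(
  delta_pos=[
    [0.5,-0.2,-0.2],
    [1.5,-0.3,-0.4],
    [3,-0.3,-0.4],
    [4.5,-0.3,-0.4],
    [5.5,-0.3,-0.4],
    [5.5,-0.3,-0.4],
  ],
  yaw=[-0.12,-0.24,-0.26,-0.26,-0.26,-0.26],
  gripper=[100,100,100,100,100,100],
)

```text
clock: 32.85
tool_pos: [0.4702, -0.132, 0.0985]
eef_rot: [0.033, 0.703, -0.038, 0.709]
contact_force: [-1.3, -0.9, -0.0]
opening: 1.003
```

```bash
python3 go.py .4715 -.1325 .0365 -.1; python3 - <<'E'
from model import *
draw('side',[],300,430,100,240,4,'pics/p23.png')
E
```

```text
t 32.85 tcp [ 0.47  -0.132  0.099] open 1.003 F [-1.324 -0.854 -0.011] q7 0.57
tilt [ 0.009 -0.007] jaw y world [0.101 0.995] tool z world [ 0.995 -0.101]
delta cm [6.2  0.01 0.08]
yaw arg -0.002 alt 3.14 -3.143
```

View pics/p23.png

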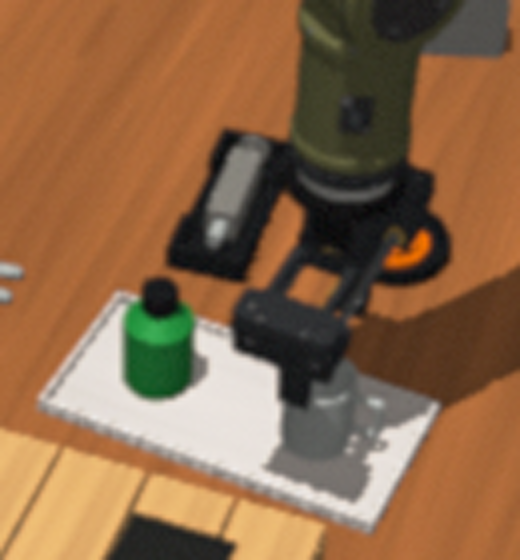

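apply_moves(
  delta_pos=[
    [1,0,0.1],
    [2.5,0,0.1],
    [4,0,0.1],
    [5.2,0,0.1],
    [6,0,0.1],
    [6.2,0,0.1],
    [6.2,0,0.1],
  ],
  yaw=[0,0,0,0,0,0,0],
  gripper=[100,100,100,100,100,100,100],
  force=18,
)

```text
clock: 33.48
tool_pos: [0.4725, -0.1324, 0.0376]
eef_rot: [0.033, 0.702, -0.038, 0.71]
contact_force: [-1.1, -0.2, -0.2]
opening: 1.003
```

apply_moves(
  delta_pos=[
    [0,0,0],
    [0,0,0],
    [0,0,0],
    [0,0,0],
    [0,0,0],
    [0,0,0],
    [0,0,0],
  ],
  yaw=[0,0,0,0,0,0,0],
  gripper=[40,40,40,40,40,40,40],
)

```text
clock: 34.07
tool_pos: [0.4726, -0.1325, 0.0379]
eef_rot: [0.033, 0.702, -0.038, 0.71]
contact_force: [-0.4, -0.9, 2.0]
opening: 0.592
```

apply_moves(
  delta_pos=[
    [-0.8,0,0],
    [-2.2,0,0],
    [-4.5,0,0],
    [-7.5,0,0],
    [-11,0,0],
    [-14,0,0],
    [-16.5,0,0],
    [-18,0,0],
    [-18,0,0],
  ],
  yaw=[0,0,0,0,0,0,0,0,0],
  gripper=[30,30,30,30,30,30,30,30,30],
)

```text
clock: 34.82
tool_pos: [0.4722, -0.131, 0.2205]
eef_rot: [0.033, 0.7, -0.039, 0.712]
contact_force: [0.2, 0.6, -0.4]
opening: 0.599
```

```bash
python3 go.py .5073 .2264 .215 -.387
```

```text
t 34.82 tcp [ 0.472 -0.131  0.221] open 0.599 F [ 0.154  0.615 -0.425] q7 0.84
tilt [ 0.016 -0.008] jaw y world [0.102 0.995] tool z world [ 0.995 -0.101]
delta cm [ 0.31 35.92 -0.14]
yaw arg 0.285 alt 3.427 -2.856
```

apply_moves(
  delta_pos=[
    [0,1,0],
    [0,3,0],
    [0,6.5,0],
    [0,10.5,0],
    [0,14.5,0],
    [0,18.5,0],
    [0,22.5,0],
    [0,26.5,0],
    [0,30,0],
    [0.2,33,0],
  ],
  yaw=[0,0.03,0.06,0.1,0.14,0.18,0.22,0.26,0.28,0.28],
  gripper=[30,30,30,30,30,30,30,30,30,30],
)

```text
clock: 35.65
tool_pos: [0.5044, 0.2012, 0.215]
eef_rot: [0.131, 0.689, -0.135, 0.7]
contact_force: [0.5, 0.9, -1.3]
opening: 0.594
```

```bash
python3 go.py .5073 .2264 .16 -.387; python3 - <<'E'
from model import *
snapshot('side')
E
```

```text
t 35.65 tcp [0.504 0.201 0.215] open 0.594 F [ 0.539  0.942 -1.283] q7 0.06
tilt [ 0.014 -0.008] jaw y world [0.37  0.929] tool z world [ 0.929 -0.37 ]
delta cm [ 5.48  2.46 -0.75]
yaw arg 0.008 alt 3.149 -3.134
```

apply_moves(
  delta_pos=[
    [0.2,1,-0.4],
    [0.8,2,-0.7],
    [2,2.4,-0.7],
    [3.3,2.4,-0.7],
    [4.5,2.4,-0.7],
    [5.2,2.4,-0.7],
    [5.5,2.4,-0.7],
    [5.5,2.4,-0.7],
  ],
  yaw=[0,0,0,0,0,0,0,0],
  gripper=[30,30,30,30,30,30,30,30],
)

```text
clock: 36.37
tool_pos: [0.5069, 0.2327, 0.1594]
eef_rot: [0.132, 0.69, -0.13, 0.7]
contact_force: [-0.6, 0.1, -0.2]
opening: 0.591
```

```bash
python3 go.py .5073 .2264 .138 -.387; python3 - <<'E'
from model import *
z=.0379-.004; t=get_state()['tool_pos']; b=t[2]-z; print('bottom',b)
draw('side',[(circ(t,.026,b),Rd),(circ(t,.026,b+.06),Rd),(circ((.5073,.2264),.036,.103),Y)],260,390,205,310,5,'pics/p24.png')
E
```

```text
t 36.37 tcp [0.507 0.233 0.159] open 0.591 F [-0.562  0.084 -0.153] q7 -0.04
tilt [ 0.014 -0.001] jaw y world [0.364 0.931] tool z world [ 0.931 -0.364]
delta cm [ 2.14 -0.58  0.24]
yaw arg 0.014 alt 3.156 -3.127
bottom 0.1254921026509509
```

View pics/p24.png

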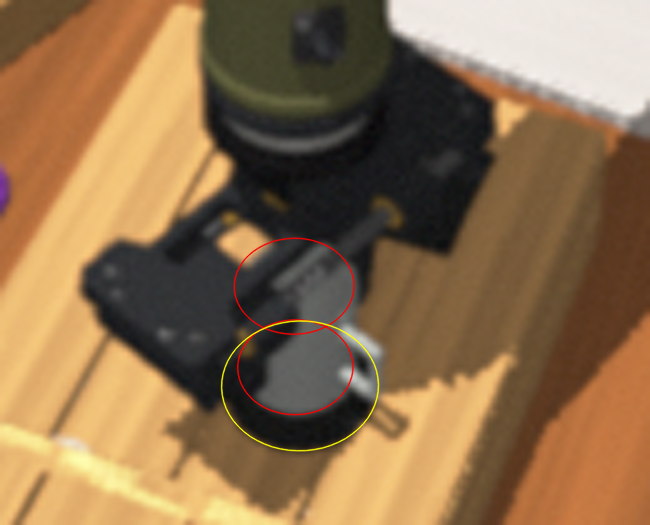

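apply_moves(
  delta_pos=[
    [0.3,-0.3,0.1],
    [0.7,-0.6,0.2],
    [1.2,-0.6,0.2],
    [1.6,-0.6,0.2],
    [1.8,-0.6,0.2],
    [1.8,-0.6,0.2],
    [1.8,-0.6,0.2],
  ],
  yaw=[0.01,0.01,0.01,0.01,0.01,0.01,0.01],
  gripper=[30,30,30,30,30,30,30],
)

```text
clock: 37.0
tool_pos: [0.5071, 0.227, 0.1421]
eef_rot: [0.136, 0.689, -0.133, 0.699]
contact_force: [-0.2, -0.1, -0.9]
opening: 0.592
```

```bash
python3 go.py .5073 .2264 .137 -.387
```

```text
t 37.00 tcp [0.507 0.227 0.142] open 0.592 F [-0.162 -0.101 -0.929] q7 -0.07
tilt [0.015 0.001] jaw y world [0.373 0.928] tool z world [ 0.928 -0.373]
delta cm [ 0.51 -0.05  0.03]
yaw arg 0.004 alt 3.146 -3.137
```

apply_moves(
  delta_pos=[
    [0.2,-0.05,0],
    [0.4,-0.05,0],
    [0.5,-0.05,0],
    [0.55,-0.05,0],
    [0.6,-0.05,0],
    [0.6,-0.05,0],
  ],
  yaw=[0,0,0,0,0,0],
  gripper=[30,30,30,30,30,30],
)

```text
clock: 37.5
tool_pos: [0.5071, 0.2266, 0.137]
eef_rot: [0.135, 0.689, -0.133, 0.7]
contact_force: [-1.6, -1.0, 7.3]
opening: 0.593
```

apply_moves(
  delta_pos=[
    [0,0,0],
    [0,0,0],
    [0,0,0],
    [0,0,0],
    [0,0,0],
    [0,0,0],
    [-1,0,0],
    [-3,0,0],
    [-6,0,0],
    [-9,0,0],
  ],
  yaw=[0,0,0,0,0,0,0,0,0,0],
  gripper=[70,80,90,95,95,95,95,95,95,95],
)

```text
clock: 38.33
tool_pos: [0.505, 0.2265, 0.2281]
eef_rot: [0.135, 0.689, -0.133, 0.699]
contact_force: [0.6, 0.5, 0.4]
opening: 0.951
```

```bash
python3 go.py .596 -.1455 .2 -.103; python3 - <<'E'
from model import *
C=(.5073,.2264)
draw('side',[(circ(C,.026,.103),Rd),(circ(C,.026,.163),Rd),(circ(C,.036,.103),Y)],260,390,205,310,5,'pics/p25.png')
E
```

```text
t 38.33 tcp [0.505 0.226 0.228] open 0.951 F [0.566 0.461 0.43 ] q7 0.05
tilt [ 0.014 -0.   ] jaw y world [0.373 0.928] tool z world [ 0.928 -0.373]
delta cm [  2.95 -31.14  22.27]
yaw arg -0.279 alt 2.863 -3.42
```

View pics/p25.png

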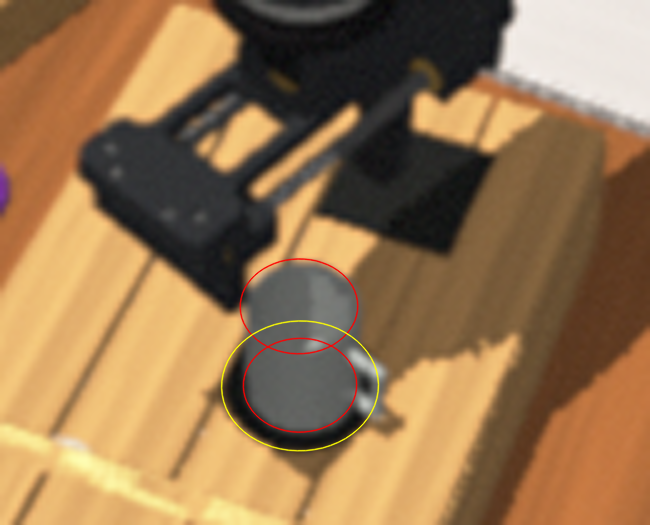

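The cup stands centred on the round pad, matching the overlay at about (300,385). Now the flask.

apply_moves(
  delta_pos=[
    [0,-2,1],
    [0,-5,3],
    [0,-8.5,5.5],
    [0,-12,8],
    [0,-15.5,10.5],
    [0,-19,13],
    [0.5,-22,15.5],
    [1,-25,18],
    [1.5,-28,20],
    [2,-30.5,22],
  ],
  yaw=[0,-0.04,-0.08,-0.12,-0.16,-0.2,-0.24,-0.28,-0.28,-0.28],
  gripper=[100,100,100,100,100,100,100,100,100,100],
)

```text
clock: 39.22
tool_pos: [0.5981, -0.1397, 0.2142]
eef_rot: [0.039, 0.698, -0.035, 0.714]
contact_force: [0.6, 0.9, -0.2]
opening: 1.002
```

```bash
python3 go.py .596 -.1455 .125 -.103; python3 - <<'E'
from model import *
im=snapshot('top'); C=(.5073,.2264);F=(.5955,-.146)
draw('top',[(circ(C,.026,.163),Rd),(circ(C,.036,.103),Y)],195,340,160,250,5,'pics/p26.png',im)
E
```

```text
t 39.22 tcp [ 0.598 -0.14   0.214] open 1.002 F [ 0.618  0.932 -0.168] q7 0.96
tilt [0.022 0.004] jaw y world [0.104 0.995] tool z world [ 0.994 -0.104]
delta cm [ 8.91 -0.66 -0.34]
yaw arg -0.002 alt 3.14 -3.143
```

View pics/p26.png

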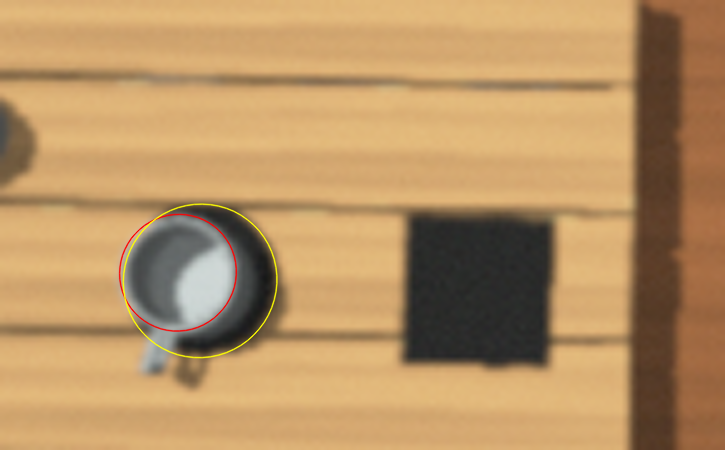

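apply_moves(
  delta_pos=[
    [1,-0.3,-0.2],
    [3,-0.6,-0.3],
    [5,-0.6,-0.3],
    [7,-0.6,-0.3],
    [8.5,-0.6,-0.3],
    [8.9,-0.6,-0.3],
    [8.9,-0.6,-0.3],
  ],
  yaw=[0,0,0,0,0,0,0],
  gripper=[100,100,100,100,100,100,100],
)

```text
clock: 39.85
tool_pos: [0.5965, -0.1531, 0.1223]
eef_rot: [0.04, 0.699, -0.04, 0.713]
contact_force: [0.3, -0.3, 0.2]
opening: 0.999
```

```bash
python3 go.py .5965 -.1453 .052 -.103
```

```text
t 39.85 tcp [ 0.597 -0.153  0.122] open 0.999 F [ 0.292 -0.34   0.173] q7 0.88
tilt [ 0.019 -0.001] jaw y world [0.113 0.994] tool z world [ 0.993 -0.113]
delta cm [ 7.02  0.77 -0.23]
yaw arg -0.01 alt 3.132 -3.152
```

apply_moves(
  delta_pos=[
    [0.3,0.4,-0.1],
    [0.8,0.7,-0.2],
    [1.8,0.75,-0.2],
    [3.2,0.75,-0.2],
    [4.6,0.75,-0.2],
    [6,0.75,-0.2],
    [6.8,0.75,-0.2],
    [7,0.75,-0.2],
    [7,0.75,-0.2],
  ],
  yaw=[0,0,0,0,0,0,0,0,0],
  gripper=[100,100,100,100,100,100,100,100,100],
)

```text
clock: 40.6
tool_pos: [0.5962, -0.1454, 0.0511]
eef_rot: [0.04, 0.7, -0.04, 0.712]
contact_force: [0.3, 0.6, 0.4]
opening: 0.999
```

apply_moves(
  delta_pos=[
    [0,0,0],
    [0,0,0],
    [0,0,0],
    [0,0,0],
    [0,0,0],
    [0,0,0],
    [0,0,0],
  ],
  yaw=[0,0,0,0,0,0,0],
  gripper=[40,40,40,40,40,40,40],
)

```text
clock: 41.18
tool_pos: [0.5964, -0.1455, 0.0514]
eef_rot: [0.04, 0.7, -0.04, 0.712]
contact_force: [0.3, 0.2, 1.4]
opening: 0.588
```

apply_moves(
  delta_pos=[
    [-0.8,0,0],
    [-2.2,0,0],
    [-4.5,0,0],
    [-7.5,0,0],
    [-11,0,0],
    [-14,0,0],
    [-16,0,0],
    [-17,0,0],
    [-17,0,0],
  ],
  yaw=[0,0,0,0,0,0,0,0,0],
  gripper=[30,30,30,30,30,30,30,30,30],
)

```text
clock: 41.93
tool_pos: [0.5945, -0.145, 0.2244]
eef_rot: [0.04, 0.698, -0.04, 0.714]
contact_force: [0.5, 0.8, -1.9]
opening: 0.583
```

```bash
python3 go.py .504 .097 .22 0
```

```text
t 41.93 tcp [ 0.594 -0.145  0.224] open 0.583 F [ 0.462  0.762 -1.88 ] q7 0.97
tilt [ 0.023 -0.002] jaw y world [0.113 0.994] tool z world [ 0.993 -0.113]
delta cm [  0.2   23.02 -11.73]
yaw arg -0.113 alt 3.028 -3.255
```

apply_moves(
  delta_pos=[
    [0,1,-0.5],
    [0,3,-1.5],
    [0,6,-3],
    [0,9.5,-5],
    [0,13,-6.7],
    [0,16.5,-8.5],
    [0.1,19.5,-10],
    [0.2,21.5,-11.2],
    [0.2,22.7,-11.7],
    [0.2,23,-11.7],
  ],
  yaw=[0,0,-0.03,-0.05,-0.07,-0.09,-0.11,-0.11,-0.11,-0.11],
  gripper=[30,30,30,30,30,30,30,30,30,30],
)

```text
clock: 42.77
tool_pos: [0.5014, 0.1003, 0.2191]
eef_rot: [-0.001, 0.7, 0.001, 0.714]
contact_force: [0.7, 0.2, -2.0]
opening: 0.586
```

```bash
python3 go.py .504 .097 .17 0
```

```text
t 42.77 tcp [0.501 0.1   0.219] open 0.586 F [ 0.725  0.191 -1.978] q7 0.51
tilt [ 0.02 -0.  ] jaw y world [-0.004  1.   ] tool z world [1.    0.004]
delta cm [ 4.92 -0.32  0.16]
yaw arg 0.004 alt 3.145 -3.138
```

apply_moves(
  delta_pos=[
    [0.4,-0.3,0.2],
    [1.2,-0.4,0.2],
    [2.4,-0.4,0.2],
    [3.6,-0.4,0.2],
    [4.5,-0.4,0.2],
    [4.9,-0.4,0.2],
    [4.9,-0.4,0.2],
    [4.9,-0.4,0.2],
  ],
  yaw=[0,0,0,0,0,0,0,0],
  gripper=[30,30,30,30,30,30,30,30],
)

```text
clock: 43.43
tool_pos: [0.5044, 0.096, 0.1698]
eef_rot: [-0.001, 0.7, 0.001, 0.714]
contact_force: [-0.7, 0.3, -2.1]
opening: 0.587
```

```bash
python3 go.py .504 .097 .1505 0;python3 - <<'E'
from model import *
t=get_state()['tool_pos']; b=t[2]-.0474; print('bottom',b)
draw('side',[(circ(t,.026,b),Rd),(circ(t,.026,b+.06),Rd),(circ(t,.014,b+.09),Rd),(rect((.504,.097),.07,.07,.03,.103),Y)],260,390,175,280,5,'pics/p27.png')
E
```

```text
t 43.43 tcp [0.504 0.096 0.17 ] open 0.587 F [-0.704  0.316 -2.1  ] q7 0.43
tilt [ 0.019 -0.   ] jaw y world [-0.003  1.   ] tool z world [1.    0.003]
delta cm [ 1.93  0.1  -0.08]
yaw arg 0.003 alt 3.145 -3.138
bottom 0.12243450510662585
```

View pics/p27.png

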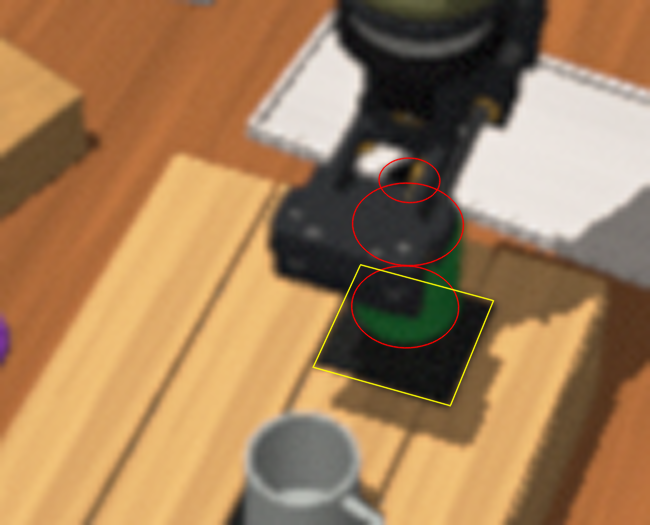

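The flask bottom, at about (405,310), lines up with the pad overlay. Lowering.

apply_moves(
  delta_pos=[
    [0.4,0.05,0],
    [0.9,0.1,-0.05],
    [1.3,0.1,-0.05],
    [1.6,0.1,-0.05],
    [1.7,0.1,-0.05],
    [1.7,0.1,-0.05],
  ],
  yaw=[0,0,0,0,0,0],
  gripper=[30,30,30,30,30,30],
)

```text
clock: 43.98
tool_pos: [0.5043, 0.0972, 0.1529]
eef_rot: [-0.001, 0.7, 0.001, 0.714]
contact_force: [-0.1, 0.1, -2.5]
opening: 0.584
```

apply_moves(
  delta_pos=[
    [0.1,0,0],
    [0.2,0,0],
    [0.25,0,0],
    [0.3,0,0],
    [0.3,0,0],
  ],
  yaw=[0,0,0,0,0],
  gripper=[30,30,30,30,30],
)

```text
clock: 44.4
tool_pos: [0.5045, 0.0972, 0.1504]
eef_rot: [-0.001, 0.7, 0.001, 0.714]
contact_force: [-1.2, -1.2, 3.4]
opening: 0.585
```

apply_moves(
  delta_pos=[
    [0,0,0],
    [0,0,0],
    [0,0,0],
    [0,0,0],
    [0,0,0],
    [0,0,0],
    [-1,0,0],
    [-3,0,0],
    [-6,0,0],
    [-9,0,0],
  ],
  yaw=[0,0,0,0,0,0,0,0,0,0],
  gripper=[70,80,90,95,95,95,95,95,95,95],
)

```text
clock: 45.23
tool_pos: [0.5019, 0.0973, 0.2415]
eef_rot: [-0.002, 0.701, 0.001, 0.713]
contact_force: [1.1, 0.5, -0.2]
opening: 0.95
```

```bash
python3 go.py .5 -.12 .3 0
```

```text
t 45.23 tcp [0.502 0.097 0.242] open 0.950 F [ 1.122  0.472 -0.2  ] q7 0.55
tilt [ 0.018 -0.   ] jaw y world [-0.004  1.   ] tool z world [1.    0.004]
delta cm [ -5.84 -21.73  -0.18]
yaw arg 0.004 alt 3.146 -3.137
```

apply_moves(
  delta_pos=[
    [-2,-0.5,0],
    [-4,-2,0],
    [-6,-5,0],
    [-6,-8.5,0],
    [-6,-12,0],
    [-6,-16,0],
    [-6,-19,0],
    [-6,-21,0],
    [-6,-21.7,0],
    [-6,-21.7,0],
  ],
  yaw=[0,0,0,0,0,0,0,0,0,0],
  gripper=[95,95,95,95,95,95,95,95,95,95],
)

```text
clock: 46.07
tool_pos: [0.5015, -0.1213, 0.3018]
eef_rot: [-0.0, 0.701, 0.0, 0.713]
contact_force: [1.6, 0.2, 0.8]
opening: 0.953
```

```bash
python3 - <<'E'
from model import *
C=(.5073,.2264);F=(.504,.097)
L=[(circ(C,.026,.163),Rd),(circ(C,.036,.103),Y),(circ(F,.014,.193),Rd),(circ(F,.026,.103),Rd),(rect(F,.07,.07,.02,.103),Y)]
draw('side',L,260,390,205,310,5,'pics/f1.png')
draw('top',L,170,340,160,250,4,'pics/f2.png')
draw('side',[],320,450,90,200,5,'pics/f3.png')
E
```

```text
(no output)
```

View pics/f1.png

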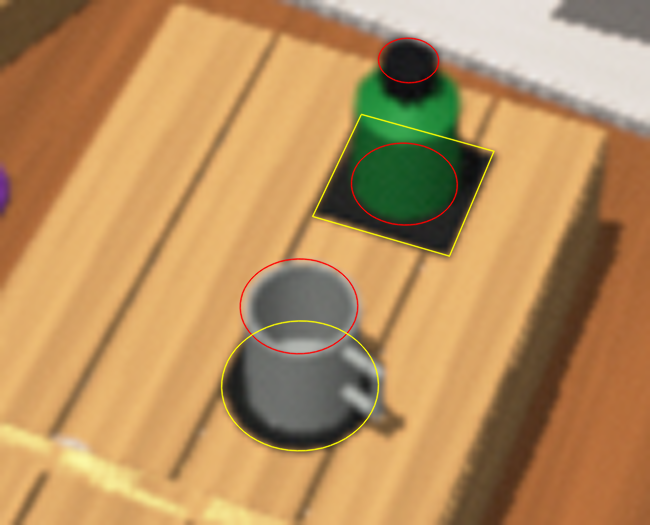

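View pics/f2.png

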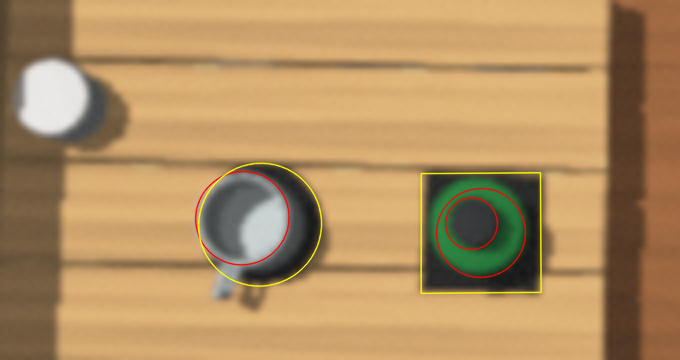

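View pics/f3.png

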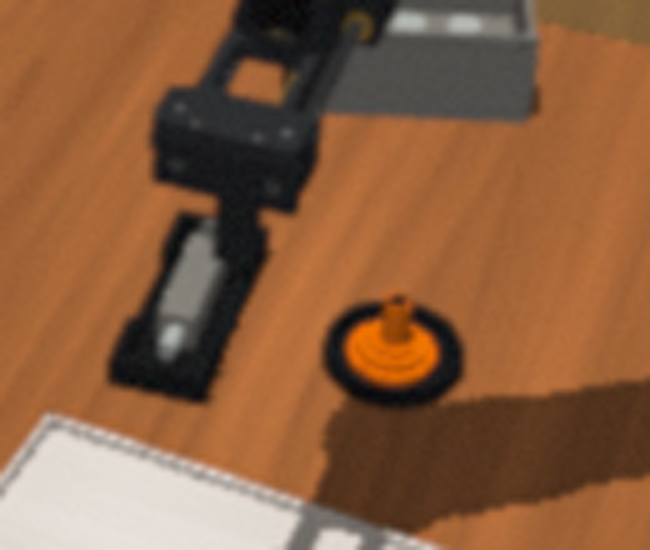

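Everything is in place: the flask and cup are upright in the middle of their pads, both parts are in their inserts, the tin is still at top pixel ~(183,184), and the gripper is clear. Handing in.

```bash
python3 -c "
from plant import *
print(finish_job())"
```

```text
the job is handed in; nothing more can be done
None
```

I finished the job in the order you asked and handed it in at about 46 s of the 136 s allowed; the hand-in gave no verdict.

- **Order:** The flask and then the cup went onto the side tray. I then laid the applicator in the long insert and the orange funnel, spout up, in the round one. The cup and then the flask went back on their pads.
- **Pads:** In both camera views the flask and cup stand upright, within 1–2 mm of their pad centres.
- **Inserts:** The applicator reached the recess floor (TCP height and contact force agreed), and the pictures show it inside the recess. The funnel is inside the round recess. My last crop partly hid one end of the applicator behind the gripper; an earlier clear picture showed it fully in.
- **Tin and forces:** The tin is at its starting pixel position to within about a pixel. The highest wrist force reported at the end of a move was about 8 N.
- **Disagreements:** The two cameras differed by 1–2 mm at the pads, so I used averages there. At the inserts they differed more, up to about 11 mm lengthwise for the long insert. There I relied mostly on the top camera.
- **Tool tilt:** The tool drifted about 1° off vertical by the end. The flask and cup still stand upright in both views.

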